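# Rinsed bottle onto the drying peg

### The job

Pick up the open amber bottle from its sloping white rest, turn it neck down and slide its neck over the empty drying peg until it is fully home, its mouth against the blue collar, then let go. Leave the clear bottle that is drying on the other peg and the capped amber bottle where they are.

Things in the scene. Friction and masses are not known exactly. Their poses are not given: they have to be found in the camera images.
- bottle: Open amber bottle, 140 mm long, 0.16 kg: cylinder 50 mm across for 90 mm from its closed base, shoulder 18 mm, neck 32 mm long, 32 mm across, bore 26 mm. Origin on its axis 45 mm from the base, 95 mm from the mouth; +x runs from mouth to base. Starts in a fixed white rest, mouth roughly towards the robot and 10 degrees up, origin 62 mm up; held from below only, flanks free at the origin.
- peg: The empty peg: steel rod 10 mm across, round tip, 100 mm long above a blue collar 44 mm across, on a fixed white foot. Origin mid collar face, 50 mm above the table; +z along the rod to its tip, leaning 45 degrees from vertical away from the robot. A bottle is home with its mouth on the collar, its +x along this +z; let go, it sags about 10 degrees. The twin stand is 160 mm or more aside.
- used_bottle: A clear bottle of the same shape and frame as the amber one, already hanging neck down on the other peg, loose; its highest point is about 155 mm above the table. Not to be disturbed.
- capped_bottle: An amber bottle of 50 mm diameter, 140 mm high, standing upright with a white cap on, loose. Origin at the centre of its underside. Not to be disturbed.
Mind the look-alikes: they are no part of the job. What is shaped like the part that bears peg but pink is not meant.

How it is judged:
By the outcome, as a careful person would: the job done as asked, in the order asked, and still so for the second after the job is handed in, with the robot touching nothing.
It also fails if it takes over 43 s, if anything falls off the work surface, if the arm or the gripper's body presses on something with over 40 N, if the wrist force passes 120 N, or if a joint passes its speed limit or range.

### The arm

A 7-joint arm with a two-finger parallel gripper is mounted at the origin on the work surface. World frame = base frame: x ahead of the robot, y to its left, z up, the work surface at z = 0. Lengths are in mm, angles in rad, forces in N, time in s.
With the tool pointing down it reaches from about 400 to 875 mm from the base axis. Payload 4.4 kg.
Tool frame: the origin (TCP) lies between the finger pads; the fingertips stand ctrl.finger_overhang ahead of it and the grasp point (between the pads) lies 11 mm behind it (ctrl.finger_overhang is the distance from the TCP to the fingertips, in mm); z points along the fingers, y is the direction in which the jaws open and shut (so a half turn about z gives the same grasp; the last joint's range is limited). The gripper opens to 85 mm and grips with 20 to 120 N. Pads are 22 mm wide; open, the fingers measure 114 mm over their backs; the gripper's body (76 mm by 85 mm) begins 54 mm behind the grasp point. The pads swing forward as they close: fully open they stand 13 mm farther back than shut.
Start: joints at [1.167, 0.628, 0.038, 1.517, -0.027, 0.996, -0.02], TCP at [215.447, -613.271, 199.713] pointing down, gripper open.
Joint ranges: [-3.06, 3.06], [-0.37, 2.12], [-1.25, 1.32], [0.18, 2.47], [-1.1, 4.24], [0.23, 1.98], [-2.94, 2.94]. Speed limits (rad/s): [2.57, 2.57, 3.14, 3.14, 3.14, 3.14, 3.14].

### API

Orientations are given as [roll, pitch, yaw] about the fixed x, y, z axes, in that order (R = Rz(yaw) Ry(pitch) Rx(roll)).
In Python, from cell import ctrl gives the robot as it stands. The module is installed in compiled form; this text tells all that it offers.
- The arm moves only by the tool step_arm, never from a script. Its argument "deltas" is a list that holds one entry, the list of rows, each a list of 7 numbers: the opening, from 0 (shut) to 1 (fully open), then the shift along the world's x, y, z in mm, then the turn, a rotation vector about the world's x, y, z in rad. In form: [[[grip, tx, ty, tz, rx, ry, rz], ...]]. A call has 1 to 10 rows; each row shifts and turns the commanded pose from where the row before left it; what a row does not reach is not made up. A row lasts 1/12 s, in which the tool goes at most 41.7 mm and 7.16 degrees, less where a joint would pass 70% of its speed; a pose out of reach is approached as far as the arm can. A call is refused whole if a number of a shift passes 41.7 or a number of a turn 0.125, either way. A call with a gripper value outside its range is refused whole. The fingers move at their own pace and stop on an object; the grip force is fixed at half the most. Time passes only in rows, so rows that do not move let the fingers close. It gives the time, the measured TCP pose, the force and the opening at its end, in the units of the state.
- ctrl.read_state(): the state, without advancing time (a new reading comes with each control period).
- ctrl.get_image(name): name is "scene" or "top" or "wrist"; returns (picture, depth): 480x640x3 uint8, red, green, blue; 480x640 float32, mm along the optical axis (not along the pixel's ray), 0 where there is no reading.
- ctrl.camera_info(name): a dict with "intrinsics" (3x3 intrinsics, pixels), "rvec" (rotation vector, rad) and "tvec" (3), from world to camera coordinates, as OpenCV has them. Camera axes: x right, y down, z forward; pixel columns grow to the right and rows downward; lengths in mm; the calibration is good to about 2 mm. A picture is of the moment at which its call begins: read the wrist's pose just before it. camera_info takes no time and is no camera call; for the wrist camera it gives the pose at the moment of the call.
- ctrl.finish_job(): hands the job in, once; it reports no verdict.
The state is a dict: "clock": time; "qpos": joint angles; "qd": joint speeds; "tau": joint torques, N m; "eef_pos": TCP position; "tool_rot": TCP orientation; "force": force on the tool from outside, world axes, zero at the start; "torque": the same for the moment, N m; "width": finger opening in mm.
Only numpy, scipy, OpenCV 4.12 (cv2) and the standard library are available. Lean on these libraries where they do the work, as an engineer would, in place of code of your own. Each camera call takes 0.05 s, during which the arm holds its last target.

## Working session

There is one attempt and no reset: what is moved stays moved. The work goes in short steps, Python scripts to look and compute and a tool call to move; the robot and the scene stay as the last step left them, time stands still between calls to the robot, and variables do not carry over. Pictures are saved under pics/ and viewed, and the job is handed in when it is done.

Besides the shell and the picture viewer there is one more tool, called after "Emit:" in YAML: its name, and indented under it one key for each argument. step_arm: Moves the arm, as the interface text tells. Its arguments: {"type":"object","properties":{"deltas":{"type":"array"}},"required":["deltas"]}

```bash
mkdir -p pics; cat > h.py <<'E'
import numpy as np,cv2
from cell import ctrl
from scipy.spatial.transform import Rotation as R
def cam(n):
    i=ctrl.camera_info(n);K=np.array(i["intrinsics"]).reshape(3,3);Rm=cv2.Rodrigues(np.array(i["rvec"],float))[0];return K,Rm,np.array(i["tvec"],float).ravel()
def pts(n,depth,c=None):
    K,Rm,t=c or cam(n);v,u=np.mgrid[:480,:640]
    P=np.stack([(u-K[0,2])/K[0,0]*depth,(v-K[1,2])/K[1,1]*depth,depth],-1)
    return (P-t)@Rm
E
python3 - <<'E'
from h import *
print(ctrl.read_state(),ctrl.finger_overhang)
for n in("scene","top"):
    im,d=ctrl.get_image(n);cv2.imwrite(f"pics/{n}0.png",im[:,:,::-1]);np.savez(f"{n}0.npz",im=im,d=d)
    K,Rm,t=cam(n);print(n,K.round(1).tolist(),(-Rm.T@t).round(),Rm[2].round(2))
E
```

```text
{'clock': 0.0, 'qpos': array([ 1.16718778,  0.62939271,  0.03844389,  1.51840726, -0.02700372,
        0.99626527, -0.02001251]), 'qd': array([ 0.00043312,  0.00137992, -0.00069337, -0.00124661,  0.00046326,
        0.00025701, -0.00057903]), 'tau': array([ 1.93029896e-04, -5.63410592e+01,  1.22595247e+00, -1.93444026e+01,
        1.08267830e-02,  1.06578832e-02,  5.14088458e-05]), 'eef_pos': array([ 215.21577339, -612.59250692,  198.74643274]), 'tool_rot': array([-3.13963838e+00,  2.69581663e-05,  3.37791576e-01]), 'force': array([-0.33476894, -0.14395454,  0.88975737]), 'torque': array([ 0.04877408, -0.03773758,  0.00698407]), 'width': 85.38689018305483} 8.0
scene [[466.0, 0.0, 316.0], [0.0, 466.0, 231.3], [0.0, 0.0, 1.0]] [1263.  -93.  950.] [-0.67  0.05 -0.74]
top [[501.4, 0.0, 326.6], [0.0, 501.4, 246.1], [0.0, 0.0, 1.0]] [ 430.  -25. 1256.] [ 0.06 -0.01 -1.  ]
```

View pics/scene0.png

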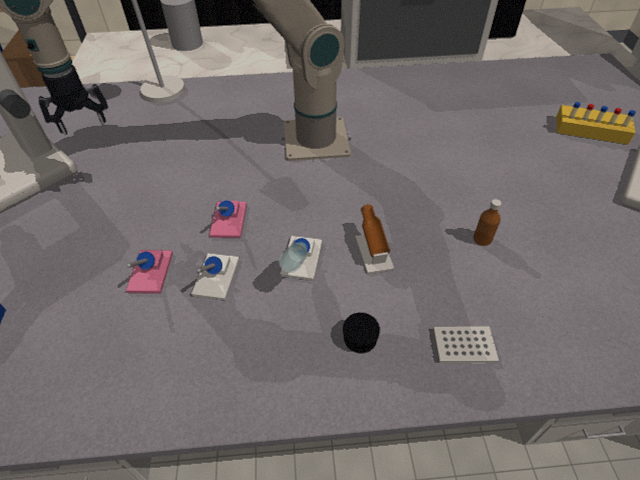

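View pics/top0.png

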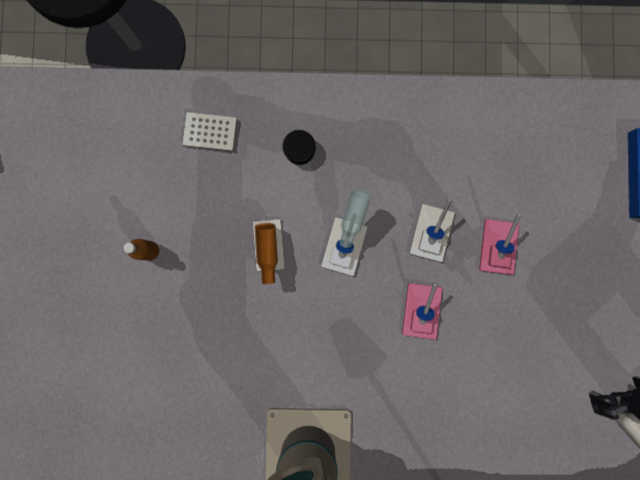

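The top view shows the open amber bottle at (266,253), the clear bottle on its white stand at (350,215), and the empty white peg with its collar at (436,232) and tip at (449,203). The capped bottle is at (142,250). The pink decoys are at (505,247) and (426,313). Next I'll measure them.

```bash
python3 - <<'E'
from h import *
import warnings
for n in("top","scene"):
    z=np.load(f"{n}0.npz");im,d=z["im"],z["d"];P=pts(n,d);hsv=cv2.cvtColor(im,cv2.COLOR_RGB2HSV)
    ok=d>0
    amber=ok&(hsv[...,0]<18)&(hsv[...,1]>150)&(hsv[...,2]>40)&(P[...,2]>15)
    blue=ok&(hsv[...,0]>100)&(hsv[...,0]<130)&(hsv[...,1]>150)&(hsv[...,2]>60)
    for nm,m in(("amber",amber),("blue",blue)):
        k,l,s,c=cv2.connectedComponentsWithStats(m.astype(np.uint8))
        for i in range(1,k):
            if s[i,4]<40: continue
            q=P[l==i];q=q[(q[:,0]>0)&(q[:,0]<900)]
            if len(q)<30: continue
            med=np.median(q,0);q=q[np.linalg.norm(q-med,axis=1)<110]
            w,V=np.linalg.eigh(np.cov(q.T))
            print(n,nm,c[i].round(),s[i].tolist(),"mean",q.mean(0).round(1),"pct",np.percentile(q,[2,98],axis=0).round().tolist(),"ax",V[:,2].round(3),"nrm",V[:,0].round(3))
E
```

```text
top amber [266. 251.] [256, 224, 21, 60, 994] mean [486.3 108.1  83.1] pct [[416.0, 88.0, 68.0], [547.0, 132.0, 94.0]] ax [-0.989 -0.099  0.108] nrm [-0.121  0.134 -0.984]
top amber [144. 250.] [129, 239, 30, 21, 398] mean [482.8 393.9  78.2] pct [[463.0, 383.0, 18.0], [505.0, 416.0, 111.0]] ax [-0.049 -0.197 -0.979] nrm [ 0.092  0.975 -0.201]
top blue [634. 172.] [628, 128, 12, 90, 933] mean [ 702.8 -797.2   23.9] pct [[597.0, -802.0, 3.0], [805.0, -794.0, 41.0]] ax [-1.     0.007 -0.007] nrm [ 0.007  1.    -0.001]
top blue [435. 233.] [427, 227, 17, 12, 125] mean [ 538.2 -293.6   52.9] pct [[525.0, -314.0, 39.0], [554.0, -277.0, 66.0]] ax [-0.269 -0.963  0.028] nrm [ 0.685 -0.17   0.709]
top blue [504. 247.] [497, 241, 17, 12, 130] mean [ 506.7 -461.8   52.3] pct [[494.0, -483.0, 37.0], [523.0, -445.0, 65.0]] ax [-0.111  0.971  0.213] nrm [ 0.713 -0.072  0.697]
top blue [344. 248.] [337, 242, 16, 11, 85] mean [496.6 -74.4  57. ] pct [[487.0, -95.0, 46.0], [510.0, -58.0, 66.0]] ax [0.241 0.969 0.06 ] nrm [ 0.673 -0.212  0.708]
top blue [425. 314.] [417, 306, 17, 15, 147] mean [ 344.
[... 654 characters left out ...]
e blue [304. 243.] [295, 239, 15, 13, 58] mean [499.4 -72.   57.2] pct [[488.0, -93.0, 45.0], [515.0, -60.0, 65.0]] ax [-0.702 -0.696  0.148] nrm [-0.345  0.515  0.785]
scene blue [146. 260.] [137, 252, 17, 17, 180] mean [ 509.9 -464.1   49.8] pct [[496.0, -483.0, 36.0], [525.0, -448.0, 64.0]] ax [ 0.746  0.276 -0.606] nrm [-0.665  0.247 -0.705]
scene blue [214. 265.] [205, 257, 17, 17, 177] mean [ 542.1 -295.4   50.4] pct [[527.0, -316.0, 35.0], [557.0, -278.0, 63.0]] ax [ 0.729  0.283 -0.624] nrm [-0.679  0.177 -0.713]
scene blue [  1. 312.] [0, 305, 5, 17, 49] mean [ 604.8 -798.9   12. ] pct [[595.0, -801.0, 2.0], [623.0, -796.0, 26.0]] ax [-0.885  0.008  0.466] nrm [-0.056  0.991 -0.124]
```

```bash
python3 - <<'E'
from h import *
from scipy.optimize import least_squares
allp=[]
for n in("top","scene"):
    z=np.load(f"{n}0.npz");im,d=z["im"],z["d"];P=pts(n,d);hsv=cv2.cvtColor(im,cv2.COLOR_RGB2HSV)
    # bottle body cylinder fit
    m=(d>0)&(hsv[...,0]<18)&(hsv[...,1]>150)&(P[...,2]>50)&(np.abs(P[...,1]-108)<50)&(np.abs(P[...,0]-490)<90)
    q=P[m]
    tilt=np.deg2rad(10)
    def ax(p): return np.array([np.cos(tilt)*np.cos(p),np.cos(tilt)*np.sin(p),-np.sin(tilt)])
    b=q[(q[:,0]>480)&(q[:,0]<540)]; nk=q[q[:,0]<438]
    def f(v):
        a=ax(v[0]);o=np.array([510,v[1],v[2]])
        g=lambda s,r:np.linalg.norm(np.cross(s-o,a),axis=1)-r
        return np.r_[g(b,25),g(nk,16)]
    s=least_squares(f,[0.1,108,62],loss="soft_l1");a=ax(s.x[0]);o=np.array([510,s.x[1],s.x[2]])
    t=(q-o)@a
    print(n,"axis at x=510",s.x.round(3),"rms",np.std(f(s.x)).round(2),a.round(3),"t range",np.percentile(t,[0,1,2,98,99,100]).round(1),len(b),len(nk))
    # rod
    c0=np.array([540.,-295.5,50]);u=np.array([.685,-.17,.709]);u/=np.linalg.norm(u)
    t=(P-c0)@u;dist=np.linalg.norm(np.cross(P-c0,u),axis=-1)
    m=(d>0)&(t>12)&(t<105)&(dist<14)&(P[...,2]>45)
    q=P[m];w,V=np.linalg.eigh(np.cov(q.T));v=V[:,2]*np.sign(V[2,2])
    c=q.mean(0);k=(50-c[2])/v[2]
    print("rod",len(q),v.round(3),np.degrees(np.arctan2(v[1],v[0])).round(1),"at z50",(c+k*v).round(1),"max t",t[m].max().round(1),"mean",c.round(1))
    # foot rectangle orientation
    fm=(d>0)&(hsv[...,1]<50)&(hsv[...,2]>120)&(P[...,2]<40)&(np.abs(P[...,0]-535)<75)&(np.abs(P[...,1]+290)<60)&(P[...,2]>2)
    k_,l,st,cc=cv2.connectedComponentsWithStats(fm.astype(np.uint8));i=1+st[1:,4].argmax()
    qq=P[l==i];print("foot",st[i,4],cv2.minAreaRect(qq[:,:2].astype(np.float32)))
E
python3 - <<'E'
import cv2
im=cv2.imread('pics/top0.png')[180:290,240:480];cv2.imwrite('pics/crop1.png',cv2.resize(im,None,fx=3.3,fy=3.3,interpolation=2))
E
```

```text
top axis at x=510 [1.11000e-01 1.13333e+02 5.96870e+01] rms 1.94 [ 0.979  0.109 -0.174] t range [-102.   -99.5  -98.1   34.1   35.4   37.4] 489 132
rod 141 [ 0.689 -0.17   0.705] -13.9 at z50 [ 538.  -293.6   50. ] max t 100.3 mean [ 579.5 -303.9   92.4]
foot 1152 ((542.658935546875, -294.410888671875), (83.67448425292969, 129.29151916503906), 76.13285827636719)
scene axis at x=510 [1.0400e-01 1.1134e+02 5.9407e+01] rms 1.76 [ 0.98   0.102 -0.174] t range [-99.2 -96.8 -94.4  40.   40.8  41.3] 384 76
rod 70 [ 0.688 -0.193  0.699] -15.6 at z50 [ 541.7 -292.6   50. ] max t 102.9 mean [ 586.  -305.    95.1]
foot 1011 ((540.9772338867188, -295.93377685546875), (84.69124603271484, 137.0371856689453), 76.2830581665039)
```

View pics/crop1.png

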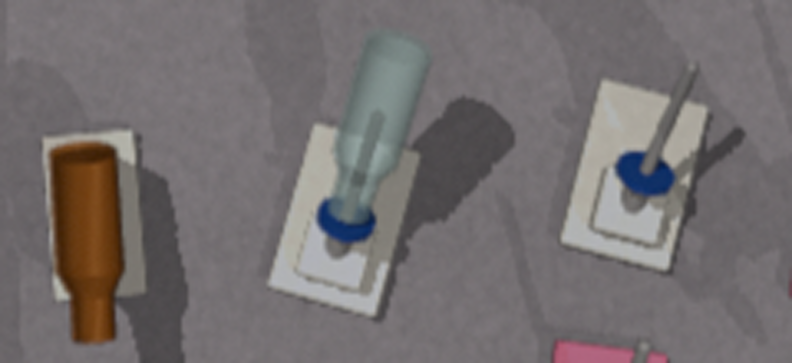

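Both views agree to about 2 mm:
- **Bottle:** origin ≈ (506,112,61), azimuth 0.107 rad, base end 10° down.
- **Peg:** origin ≈ (540,-294.5,50), lean azimuth ≈ -14°.

I'm moving to the pre-grasp pose, arcing high over the stands.

Emit:
step_arm:
  deltas:
    - [[1,22,27,5,0,0,-0.023],[1,22,27,5,0,0,-0.023],[1,22,27,5,0,0,-0.023],[1,22,27,5,0,0,-0.023],[1,22,27,5,0,0,-0.023],[1,22,27,5,0,0,-0.023],[1,22,27,5,0,0,-0.023],[1,22,27,5,0,0,-0.023],[1,22,27,5,0,0,-0.023],[1,22,27,5,0,0,-0.023]]

```text
clock: 0.93
eef_pos: [436.0, -341.6, 249.7]
tool_rot: [-3.141, 0.001, 0.107]
force: [0.4, -0.2, -0.4]
width: 85.6
```

Emit:
step_arm:
  deltas:
    - [[1,6,30,0,-0.002,0.017,0],[1,6,30,0,-0.002,0.017,0],[1,6,30,0,-0.002,0.017,0],[1,6,30,0,-0.002,0.017,0],[1,6,30,0,-0.002,0.017,0],[1,6,30,0,-0.002,0.017,0],[1,6,30,0,-0.002,0.017,0],[1,6,30,0,-0.002,0.017,0],[1,6,30,0,-0.002,0.017,0],[1,6,30,0,-0.002,0.017,0]]

```text
clock: 1.77
eef_pos: [495.3, -41.7, 249.5]
tool_rot: [3.14, 0.172, 0.108]
force: [0.3, -0.6, -0.3]
width: 85.7
```

Emit:
step_arm:
  deltas:
    - [[1,5,26,0,0,0,0],[1,5,26,0,0,0,0],[1,5,26,-10,0,0,0],[1,5,26,-10,0,0,0],[1,5,26,-10,0,0,0],[1,5,26,-10,0,0,0],[1,0,0,0,0,0,0],[1,0,0,0,0,0,0]]

```text
clock: 2.43
eef_pos: [524.6, 114.4, 208.6]
tool_rot: [3.14, 0.173, 0.111]
force: [1.0, -1.3, 0.5]
width: 85.5
```

```bash
python3 - <<'E'
from h import *
s=ctrl.read_state();print(s["clock"],s["eef_pos"].round(1),s["tool_rot"].round(3),s["qpos"].round(2));print(R.from_euler('xyz',s["tool_rot"]).as_matrix().round(3))
c=cam("wrist");im,d=ctrl.get_image("wrist");cv2.imwrite("pics/w1.png",im[:,:,::-1])
np.savez("w1.npz",im=im,d=d);P=pts("wrist",d,c);hsv=cv2.cvtColor(im,cv2.COLOR_RGB2HSV)
q=P[(d>0)&(hsv[...,0]<18)&(hsv[...,1]>150)&(P[...,2]>50)&(np.abs(P[...,1]-108)<50)&(np.abs(P[...,0]-490)<90)]
print(len(q),q.min(0),q.max(0))
from scipy.optimize import least_squares
b=q[(q[:,0]>480)&(q[:,0]<535)]; nk=q[q[:,0]<438];tl=np.deg2rad(10)
ax=lambda p:np.array([np.cos(tl)*np.cos(p),np.cos(tl)*np.sin(p),-np.sin(tl)])
def f(v):
    a=ax(v[0]);o=np.array([510,v[1],v[2]]);g=lambda s,r:np.linalg.norm(np.cross(s-o,a),axis=1)-r
    return np.r_[g(b,25),g(nk,16)]
r=least_squares(f,[.1,112,62],loss="soft_l1");a=ax(r.x[0]);o=np.r_[510,r.x[1:]];t=(q-o)@a
print(r.x,np.std(f(r.x)),np.percentile(t,[0,1,99,100]),len(b),len(nk))
E
```

```text
2.4333 [524.6 114.4 208.6] [3.14  0.173 0.111] [-0.24  0.55 -0.01  1.65 -0.02  1.11 -1.7 ]
[[ 0.979  0.111 -0.171]
 [ 0.109 -0.994 -0.02 ]
 [-0.173  0.001 -0.985]]
6759 [411.60705876  58.12053397  51.40530099] [566.77350776 157.93412623 331.48881742]
[1.03597012e-01 1.10052945e+02 6.04565484e+01] 17.376958280451767 [-101.78892107  -98.47795197   38.05176144   38.31071239] 3161 678
```

View pics/w1.png

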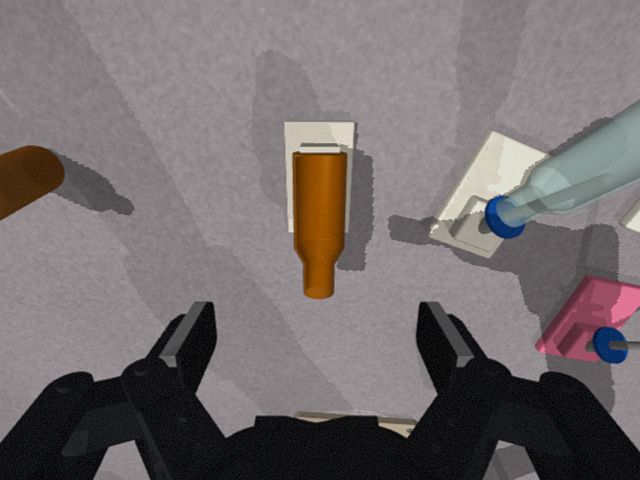

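The wrist view shows the bottle centred between the fingers: body at (320,200), mouth at (318,292). The refined origin is ≈ (504.5,110,61.5). I'm descending and closing.

Emit:
step_arm:
  deltas:
    - [[1,0,-2,-20,0,0,0],[1,-2,-2,-20,0,0,0],[1,-3,-1,-20,0,0,0],[1,-3,0,-20,0,0,0],[1,-4,0,-20,0,0,0],[1,-4,0,-20,0,0,0],[1,-3,0,-20,0,0,0],[1,-3,0,-18,0,0,0],[1,0,0,0,0,0,0]]

```text
clock: 3.23
eef_pos: [500.7, 105.3, 49.5]
tool_rot: [3.138, 0.177, 0.105]
force: [-1.3, -0.4, 0.1]
width: 85.6
```

Emit:
step_arm:
  deltas:
    - [[0,0,0,0,0,0,0],[0,0,0,0,0,0,0],[0,0,0,0,0,0,0],[0,0,0,0,0,0,0],[0,0,0,0,0,0,0],[0,0,0,0,0,0,0],[0,0,0,0,0,0,0],[0,0,0,0,0,0,0]]

```text
clock: 3.9
eef_pos: [506.3, 106.5, 53.6]
tool_rot: [3.138, 0.166, 0.107]
force: [1.5, -3.1, 10.4]
width: -0.4
```

The opening reads -0.4 mm, so the fingers hold nothing. I'll look.

```bash
python3 - <<'E'
from h import *
for n in("scene","wrist"):
    im,d=ctrl.get_image(n);np.savez(f"{n}2.npz",im=im,d=d)
    if n=="scene": im=cv2.resize(im[150:330,180:500],None,fx=2.5,fy=2.5)
    cv2.imwrite(f"pics/{n}2.png",im[:,:,::-1])
print(ctrl.read_state())
E
```

```text
{'clock': 4.0, 'qpos': array([-0.23554728,  0.73218223, -0.01783589,  1.84052512, -0.01269644,
        0.73358171, -1.70351041]), 'qd': array([ 0.00043981,  0.00207124,  0.00103088, -0.00027762, -0.00159678,
       -0.00164279,  0.00140683]), 'tau': array([-1.74743794e+00, -4.78352916e+01, -1.41989920e+00, -9.22755986e+00,
       -7.94986412e-01,  5.65174464e-01, -6.93895472e-04]), 'eef_pos': array([506.30632507, 106.52188959,  53.64059661]), 'tool_rot': array([3.13844342, 0.16580692, 0.10668837]), 'force': array([ 2.23925756, -2.37066999,  9.37877686]), 'torque': array([-0.68479644, -0.15751004,  0.12054763]), 'width': 0.20731590639764402}
```

View pics/scene2.png

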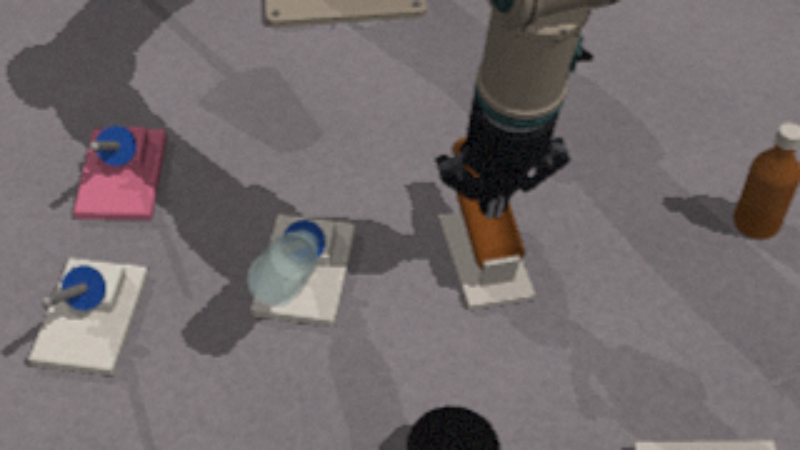

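View pics/wrist2.png

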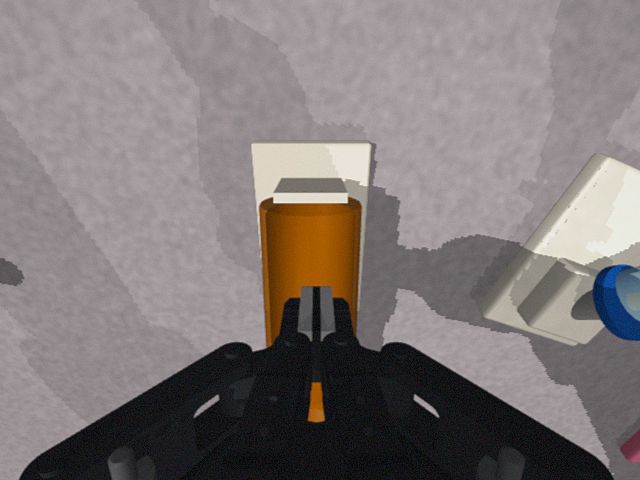

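```bash
python3 - <<'E'
from h import *
c=cam("wrist");z=np.load("wrist2.npz");d=z["d"];P=pts("wrist",d,c)
for v,u in[(290,305),(290,328),(310,308),(310,328),(330,305),(240,310),(260,310),(280,290),(220,310),(200,310),(160,310),(400,317),(300,275),(320,280)]: print((u,v),d[v,u].round(1),P[v,u].round(1))
z=np.load("scene2.npz");d=z["d"];P=pts("scene",d)
# crop pix (495,205)->full
for cu,cv_ in[(485,205),(495,207),(500,205),(490,195),(490,230),(500,250),(505,270),(470,215)]:
    u,v=int(180+cu/2.5),int(150+cv_/2.5);print("scene",(u,v),P[v,u].round(1))
s=ctrl.read_state();M=R.from_euler('xyz',s["tool_rot"]).as_matrix();print("tip",s["eef_pos"]+8*M[:,2])
K,Rm,t=c;C=-Rm.T@t;print("cam in tool",M.T@(C-s["eef_pos"]), (M.T@Rm.T).round(3))
E
```

```text
(305, 290) 150.5 [522.6 112.8  91.4]
(328, 290) 150.7 [523.5 103.   91.2]
(308, 310) 135.9 [524.9 111.5 106.8]
(328, 310) 135.2 [526.2 103.9 107.3]
(305, 330) 123.1 [527.2 112.5 120. ]
(310, 240) 150.5 [541.5 112.6  81.3]
(310, 260) 154.4 [532.  111.7  82. ]
(290, 280) 158.8 [520.7 119.6  82.6]
(310, 220) 149.5 [549.5 113.5  78.1]
(310, 200) 171.1 [548.5 113.6  54.1]
(310, 160) 205.9 [555.4 114.9  10.9]
(317, 400) 188.1 [448.6  99.7  88.9]
(275, 300) 167.6 [506.4 125.9  79.8]
(280, 320) 169.8 [496.8 122.8  82.7]
scene (374, 232) [526.4  98.5 108.4]
scene (378, 232) [528.5 107.8 109.7]
scene (380, 232) [527.7 112.9 108.2]
scene (376, 228) [533.7 100.3 130.6]
scene (376, 242) [533.3 104.6  78.5]
scene (380, 250) [551.6 112.1  69. ]
scene (382, 258) [549.1 120.7  33.4]
scene (368, 236) [507.4  89.4  73.2]
tip [504.99613593 106.35623697  45.75035177]
cam in tool [  81.82502836    0.47205333 -174.71816912] [[-0.001 -0.947 -0.32 ]
 [ 1.    -0.001 -0.001]
 [ 0.001 -0.32   0.947]]
```

```bash
python3 - <<'E'
from h import *
K,Rm,t=cam("wrist");s=ctrl.read_state();M=R.from_euler('xyz',s["tool_rot"]).as_matrix()
# cam in tool constant
Rct=M.T@Rm.T; Cct=M.T@(-Rm.T@t-s["eef_pos"])
v,u=np.mgrid[:480,:640]
for f in("w1","wrist2"):
    z=np.load(f+".npz");d=z["d"];P=np.stack([(u-K[0,2])/K[0,0]*d,(v-K[1,2])/K[1,1]*d,d],-1)@Rct.T+Cct
    m=(d>0)&(z["im"].max(2)<140)&(np.abs(P[...,0])<25)&(z["im"].ptp(2)<30 if hasattr(z["im"],'ptp') else np.ptp(z["im"],axis=2)<30)&(P[...,2]<40)
    q=P[m];print(f,len(q));
    for lo in range(-90,40,10):
        k=q[(q[:,2]>=lo)&(q[:,2]<lo+10)]
        if len(k):print(lo,len(k),k.min(0).round(),k.max(0).round())
E
```

```text
w1 56968
-90 2099 [ -4. -70. -90.] [ 13.  69. -80.]
-80 2296 [-12. -57. -80.] [ 11.  57. -70.]
-70 1991 [-12. -56. -70.] [ 11.  57. -60.]
-60 1524 [-13. -56. -60.] [ 11.  56. -50.]
-50 399 [-12. -49. -50.] [ 10.  49. -44.]
wrist2 58693
-90 7951 [-12. -40. -90.] [ 14.  40. -80.]
-80 2081 [-13. -31. -80.] [ 14.  32. -70.]
-70 1220 [-12. -13. -70.] [ 11.  14. -60.]
-60 927 [  5. -13. -60.] [ 11.  14. -50.]
-50 740 [  5. -13. -50.] [ 11.  14. -40.]
-40 141 [  5. -11. -40.] [ 11.  12. -36.]
-30 2 [-13.  17. -23.] [-10.  17. -22.]
-20 21 [-22. -28. -19.] [ 13.  19. -11.]
-10 155 [-19. 172.  -7.] [-10. 176.  -0.]
0 36 [-24. 161.   2.] [  1. 182.  10.]
10 36 [-20. 163.  10.] [ -4. 179.  20.]
20 174 [-25. 155.  20.] [ -5. 189.  30.]
30 411 [-25.  29.  30.] [ 21. 188.  40.]
```

Contrary to the stated overhang, both cameras show the real fingertips about 39 mm further back along the tool than the reported TCP implies. They sit at tool z ≈ -44 open and ≈ -36 shut. The fingers closed on top of the bottle, which is still in its rest. I'll back off, open and go deeper by that amount.

Emit:
step_arm:
  deltas:
    - [[0,3,0,20,0,0,0],[1,3,0,20,0,0,0],[1,0,0,0,0,0,0],[1,0,0,0,0,0,0],[1,0,0,0,0,0,0],[1,0,0,0,0,0,0],[1,0,0,0,0,0,0],[1,0,0,0,0,0,0]]

```text
clock: 4.67
eef_pos: [508.9, 107.6, 91.1]
tool_rot: [3.14, 0.173, 0.108]
force: [-0.7, -0.1, 0.7]
width: 83.3
```

```bash
cat > bf.py <<'E'
from h import *
from scipy.optimize import least_squares
s=ctrl.read_state();print(s["clock"],s["eef_pos"].round(1),s["tool_rot"].round(3),s["force"].round(1),s["width"])
import sys
c=cam("wrist");im,d=ctrl.get_image("wrist");cv2.imwrite(f"pics/{sys.argv[1]}.png",im[:,:,::-1])
P=pts("wrist",d,c);hsv=cv2.cvtColor(im,cv2.COLOR_RGB2HSV)
q=P[(d>0)&(hsv[...,0]<18)&(hsv[...,1]>150)&(P[...,2]>50)&(P[...,2]<105)&(np.abs(P[...,1]-108)<40)&(np.abs(P[...,0]-490)<90)]
b=q[(q[:,0]>480)&(q[:,0]<535)]; nk=q[q[:,0]<438];tl=np.deg2rad(10)
ax=lambda p:np.array([np.cos(tl)*np.cos(p),np.cos(tl)*np.sin(p),-np.sin(tl)])
def f(v):
    a=ax(v[0]);o=np.array([510,v[1],v[2]]);g=lambda s,r:np.linalg.norm(np.cross(s-o,a),axis=1)-r
    return np.r_[g(b,25),g(nk,16)]
r=least_squares(f,[.1,112,62],loss="soft_l1");a=ax(r.x[0]);o=np.r_[510,r.x[1:]];t=(q-o)@a
print(r.x,np.std(f(r.x)),np.percentile(t,[0,1,99,100]),len(b),len(nk))
E
python3 bf.py w3
```

```text
4.6667 [508.9 107.6  91.1] [3.14  0.173 0.108] [-0.7 -0.1  0.7] 83.28193343468176
[1.04035381e-01 1.09818268e+02 6.04355704e+01] 0.5045717175634977 [-102.15776105  -98.10973072   38.14478472   38.39377537] 7022 1341
```

View pics/w3.png

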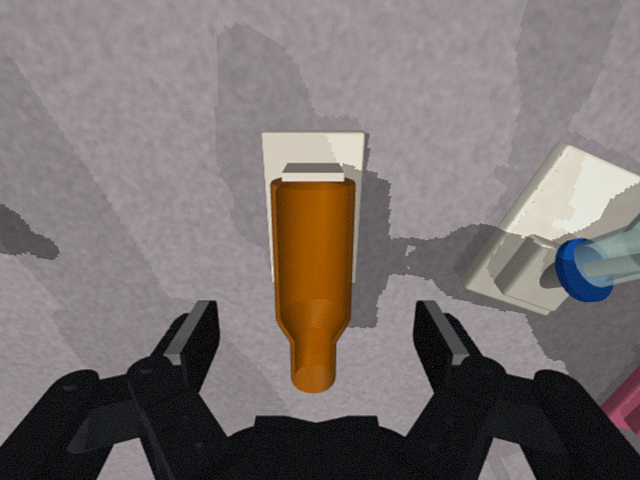

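The bottle is undisturbed, body at (313,250), and its position is confirmed (fit rms 0.5 mm). Now the deeper descent.

Emit:
step_arm:
  deltas:
    - [[1,-2,1,-14,0,0,0],[1,-2,0,-14,0,0,0],[1,-3,0,-14,0,0,0],[1,-3,0,-14,0,0,0],[1,-2,0,-14,0,0,0],[1,-2,0,-14,0,0,0],[1,0,0,0,0,0,0]]

```text
clock: 5.3
eef_pos: [493.0, 108.3, 5.4]
tool_rot: [3.139, 0.176, 0.108]
force: [-0.6, 0.1, 1.0]
width: 85.4
```

```bash
python3 bf.py w4; python3 - <<'E'
from h import *
im,d=ctrl.get_image("scene");cv2.imwrite("pics/s4.png",cv2.resize(im[150:330,260:500],None,fx=3,fy=3)[:,:,::-1])
E
```

```text
5.3 [493.  108.3   5.4] [3.139 0.176 0.108] [-0.6  0.1  1. ] 85.35486325971416
[1.03947457e-01 1.09655723e+02 6.04732949e+01] 0.6384109109816809 [-40.17067144 -27.53376324  38.18650947  38.80334067] 15162 0
```

View pics/w4.png

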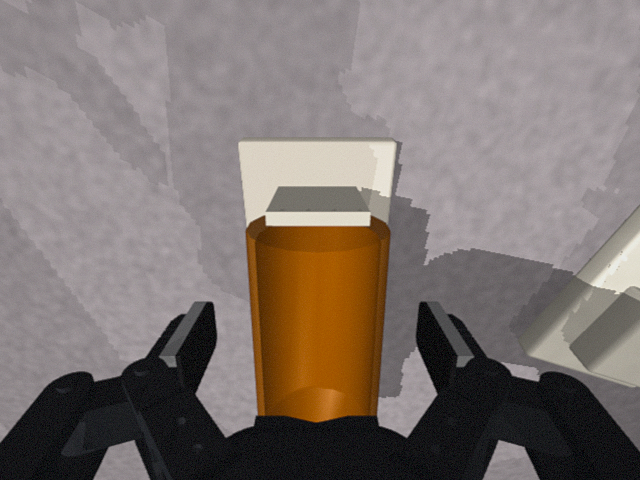

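View pics/s4.png

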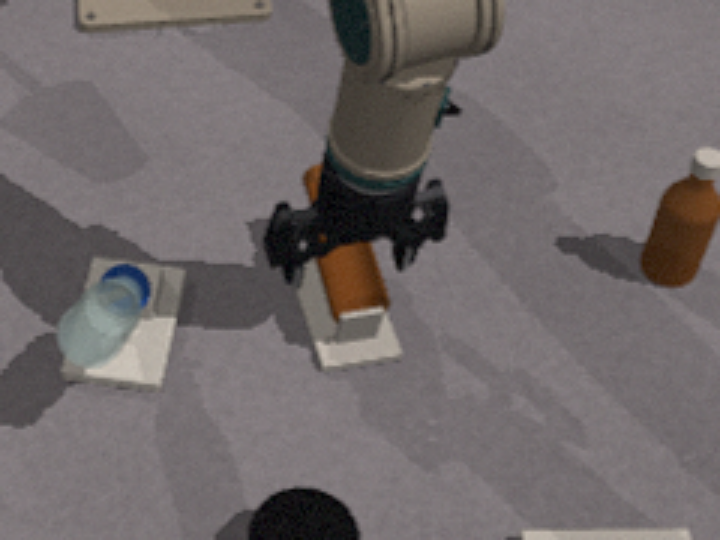

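The fingers now straddle the bottle, with tips at (205,305) and (430,305) in the wrist view. Closing.

Emit:
step_arm:
  deltas:
    - [[0,0,0,0,0,0,0],[0,0,0,0,0,0,0],[0,0,0,0,0,0,0],[0,0,0,0,0,0,0],[0,0,0,0,0,0,0],[0,0,0,0,0,0,0],[0,0,0,0,0,0,0],[0,0,0,0,0,0,0]]

```text
clock: 6.07
eef_pos: [496.4, 108.4, 8.7]
tool_rot: [3.14, 0.169, 0.107]
force: [-0.1, -0.9, 7.1]
width: 49.1
```

Emit:
step_arm:
  deltas:
    - [[0,-2,0,6,0,0,0],[0,-2,0,10,0,0,0],[0,-2,0,18,0,0,0],[0,0,0,22,0,0,0],[0,0,0,25,0,0,0],[0,0,0,25,0,0,0],[0,0,0,25,0,0,0],[0,0,0,25,0,0,0],[0,0,0,25,0,0,0],[0,0,0,0,0,0,0]]

```text
clock: 6.9
eef_pos: [491.9, 109.6, 193.7]
tool_rot: [3.141, 0.163, 0.108]
force: [0.6, 1.2, -0.6]
width: 49.1
```

```bash
python3 - <<'E'
from h import *
s=ctrl.read_state();print(s["clock"],s["eef_pos"].round(1),s["tool_rot"].round(3),s["force"].round(1),s["torque"].round(2),s["width"],s["qpos"].round(2))
c=cam("wrist");im,d=ctrl.get_image("wrist");cv2.imwrite("pics/w5.png",im[:,:,::-1]);np.savez("w5.npz",im=im,d=d)
im,d=ctrl.get_image("scene");cv2.imwrite("pics/s5.png",cv2.resize(im[50:330,160:500],None,fx=2,fy=2)[:,:,::-1]);np.savez("s5.npz",im=im,d=d)
E
```

```text
6.9 [491.9 109.6 193.7] [3.141 0.163 0.108] [ 0.6  1.2 -0.6] [ 0.04 -0.28  0.  ] 49.14924407181626 [-0.25  0.52 -0.02  1.77 -0.02  1.01 -1.71]
```

View pics/w5.png

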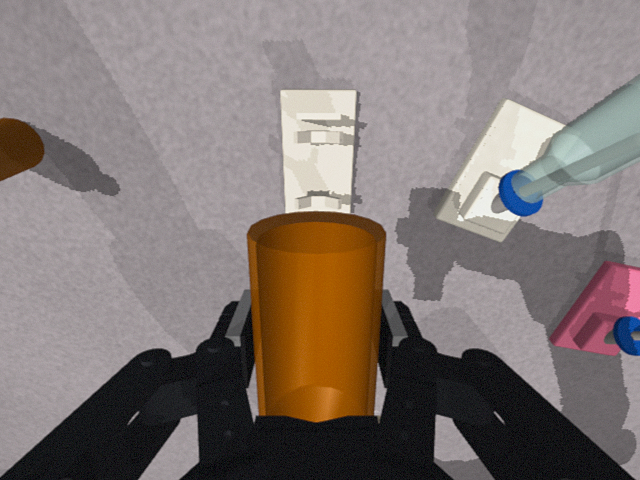

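View pics/s5.png

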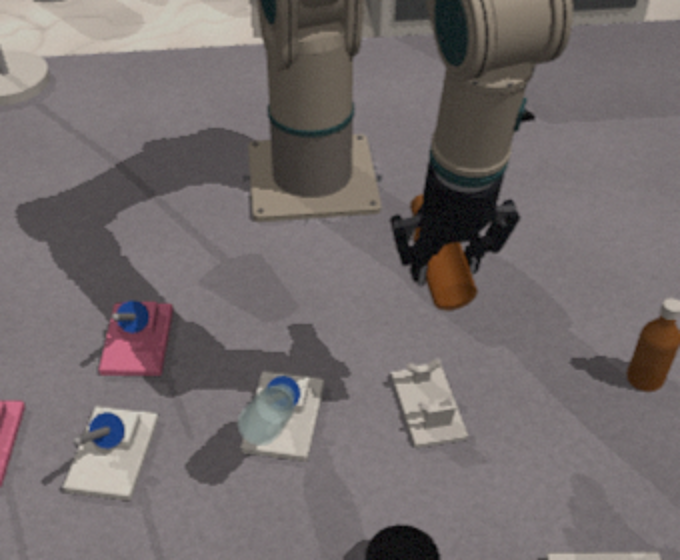

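The bottle is held and clear of the rest (wrist view: base rim at (317,230)). I'll measure its pose in the tool frame.

```bash
cat > held.py <<'E'
from h import *
from scipy.optimize import least_squares
def held(im,d,c,s):
    M=R.from_euler('xyz',s["tool_rot"]).as_matrix()
    T=(pts("wrist",d,c)-s["eef_pos"])@M
    hsv=cv2.cvtColor(im,cv2.COLOR_RGB2HSV)
    m=(d>0)&(hsv[...,0]<18)&(hsv[...,1]>150)&(np.abs(T[...,1])<35)&(T[...,2]<0)&(T[...,2]>-110)&(np.abs(T[...,0])<120)
    m=cv2.erode(m.astype(np.uint8),np.ones((3,3)))>0
    q=T[m]; b=q[(q[:,0]>-10)&(q[:,0]<32)&(q[:,2]<-50)]
    def f(v):
        a=np.array([1,v[0],v[1]]);a/=np.linalg.norm(a)
        return np.linalg.norm(np.cross(b-np.array([0,v[2],v[3]]),a),axis=1)-25
    r=least_squares(f,[0,0,0,-50],loss="soft_l1");a=np.array([1,r.x[0],r.x[1]]);a/=np.linalg.norm(a);o=np.array([0,r.x[2],r.x[3]])
    t=(q-o)@a;base=np.percentile(t,99.5);
    print("axis tool",a.round(3),"pt",o.round(1),"rms",f(r.x).std().round(2),"base t",np.percentile(t,[98,99.5,100]).round(1),len(b))
    return a,o,base
E
python3 - <<'E'
from held import *
z=np.load("w5.npz");s=ctrl.read_state();a,o,b=held(z["im"],z["d"],cam("wrist"),s)
M=R.from_euler('xyz',s["tool_rot"]).as_matrix();print("world axis",M@a,"pt",s["eef_pos"]+M@o)
E
```

```text
axis tool [1.    0.001 0.001] pt [  0.    0.1 -53.2] rms 0.45 base t [43.  43.2 43.5] 12709
world axis [ 0.97994557  0.10523766 -0.16920907] pt [498.4610657  109.88399839 242.29996074]
```

```bash
python3 - <<'E'
from h import *
s=ctrl.read_state();R0=R.from_euler('xyz',s["tool_rot"]);R1=R.from_euler('xyz',[np.pi,-np.pi/4,-.243])
print((R1*R0.inv()).as_rotvec(),R1.as_matrix().round(3))
E
```

```text
[-0.06355286 -0.95676738 -0.32348234] [[ 0.686 -0.241  0.686]
 [-0.17  -0.971 -0.17 ]
 [ 0.707  0.    -0.707]]
```

Emit:
step_arm:
  deltas:
    - [[0,10,-12,8,-0.005,-0.08,-0.027],[0,10,-12,8,-0.005,-0.08,-0.027],[0,10,-12,8,-0.005,-0.08,-0.027],[0,10,-12,8,-0.005,-0.08,-0.027],[0,10,-12,8,-0.005,-0.08,-0.027],[0,10,-12,8,-0.005,-0.08,-0.027],[0,10,-12,8,-0.005,-0.08,-0.027],[0,10,-12,8,-0.005,-0.08,-0.027],[0,10,-12,8,-0.006,-0.08,-0.027],[0,10,-12,8,-0.006,-0.08,-0.027]]

```text
clock: 7.83
eef_pos: [574.5, -3.3, 256.7]
tool_rot: [3.088, -0.528, -0.135]
force: [-0.2, -0.1, -1.1]
width: 49.1
```

Emit:
step_arm:
  deltas:
    - [[0,14,-30,0,-0.006,-0.08,-0.027],[0,14,-30,0,-0.006,-0.077,-0.027],[0,14,-30,0,0,0,0],[0,14,-30,0,0,0,0],[0,14,-30,0,0,0,0],[0,14,-30,0,0,0,0],[0,14,-30,0,0,0,0],[0,14,-30,0,0,0,0],[0,10,-30,0,0,0,0],[0,0,0,0,0,0,0]]

```text
clock: 8.67
eef_pos: [678.8, -245.7, 261.1]
tool_rot: [3.081, -0.583, -0.174]
force: [0.7, -1.6, -2.0]
width: 49.2
```

```bash
cat > look.py <<'E'
from held import *
import sys
k=sys.argv[1]
s=ctrl.read_state();print(s["clock"],s["eef_pos"].round(1),s["tool_rot"].round(3),s["force"].round(1),s["torque"].round(2),s["width"].round(1),s["qpos"].round(2))
c=cam("wrist");im,d=ctrl.get_image("wrist");cv2.imwrite(f"pics/w{k}.png",im[:,:,::-1]);np.savez(f"w{k}.npz",im=im,d=d)
a,o,b=held(im,d,c,s);M=R.from_euler('xyz',s["tool_rot"]).as_matrix();A=M@a;p=s["eef_pos"]+M@(o+a*(b-45));print("axis",A.round(3),"origin",p.round(1))
P0=np.array([540,-294.5,50]);u=np.array([.686,-.171,.707])
v=p-P0;print("along",(v@u).round(1),"lateral",(v-(v@u)*u).round(1),"mouth lateral",((p-95*A-P0)-((p-95*A-P0)@u)*u).round(1),"angle",np.degrees(np.arccos(A@u)).round(1))
im,d=ctrl.get_image("scene");cv2.imwrite(f"pics/s{k}.png",cv2.resize(im[50:330,100:440],None,fx=2,fy=2)[:,:,::-1]);np.savez(f"s{k}.npz",im=im,d=d)
E
python3 look.py 6
```

```text
Traceback (most recent call last):
  File "look.py", line 4, in <module>
    s=ctrl.read_state();print(s["clock"],s["eef_pos"].round(1),s["tool_rot"].round(3),s["force"].round(1),s["torque"].round(2),s["width"].round(1),s["qpos"].round(2))
                                                                                                                               ^^^^^^^^^^^^^^^^
AttributeError: 'float' object has no attribute 'round'
```

```bash
sed -i 's/s\["width"\].round(1)/s["width"]/' look.py; python3 look.py 6
```

```text
8.6667 [ 678.8 -245.7  261.1] [ 3.081 -0.583 -0.174] [ 0.7 -1.6 -2. ] [ 0.07  0.63 -0.08] 49.218980639858955 [ 0.66  0.47 -0.49  1.89  0.77  0.31 -2.16]
axis tool [1.    0.002 0.002] pt [  0.    0.5 -53.7] rms 0.45 base t [43.6 43.8 44.3] 12664
axis [ 0.823 -0.146  0.549] origin [ 649.2 -237.7  305.2]
along 245.6 lateral [-59.3  98.8  81.5] mouth lateral [-73.8  96.8  95.1] angle 12.1
```

View pics/s6.png

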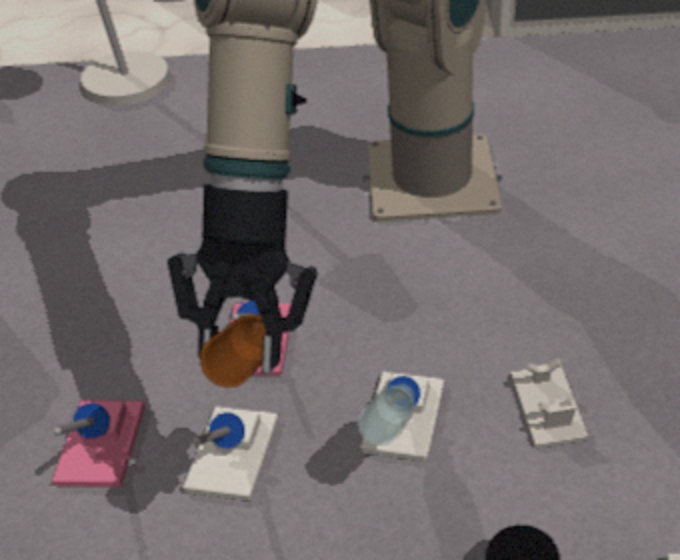

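Pitch stopped short: joint 6 is at 0.31, near its 0.23 minimum, because the forearm is almost in line with the tool. I'll fit a kinematic model to my logged states to plan the wrist.

```bash
cat > kin.py <<'E'
from h import *
from scipy.optimize import least_squares
D=[([1.16718778,.62939271,.03844389,1.51840726,-.02700372,.99626527,-.02001251],[215.216,-612.593,198.746],[-3.13963838,0,.337791576]),
([-0.24,.55,-.01,1.65,-.02,1.11,-1.70],[524.6,114.4,208.6],[3.14,.173,.111]),
([-.23554728,.73218223,-.01783589,1.84052512,-.01269644,.73358171,-1.70351041],[506.306,106.522,53.64],[3.13844342,.16580692,.10668837]),
([-.25,.52,-.02,1.77,-.02,1.01,-1.71],[491.9,109.6,193.7],[3.141,.163,.108])]
def rz(t):return R.from_euler('z',t)
def ry(t):return R.from_euler('y',t)
def fk(q,p,sg):
    h,L1,e1,L2,e2,L3,e3,tz,off1,off7=p
    A=rz(sg[0]*q[0]+off1);x=np.array([0,0,h.real]);
    A=A*ry(q[1])*rz(sg[1]*q[2]);x=x+A.apply([e1,0,L1])
    A=A*ry(q[3]);x=x+A.apply([-e1+e2*0,0,L2])
    A=A*rz(sg[2]*q[4])*ry(q[5]);x=x+A.apply([e3,0,L3])
    A=A*rz(sg[3]*q[6]+off7)
    return x,A
if __name__=="__main__":
    s=ctrl.read_state();D.append((s["qpos"],s["eef_pos"],s["tool_rot"]))
    import itertools
    best=[]
    for sg in itertools.product((-1,1),repeat=4):
        def f(p):
            o=[]
            for q,x,r in D:
                X,A=fk(q,p,sg);o+=list((X-x)/5)+list((A*R.from_euler('xyz',r).inv()).as_rotvec()*40)
            return np.r_[o,np.array([p[2],p[6]])/50,(p[4],p[7])]
        for o7 in(0,1.57,3.14,-1.57):
            r=least_squares(f,[330,330,0,330,0,250,0,0,0,o7]);best.append((r.cost,sg,r.x.round(3).tolist()))
    best.sort(key=lambda b:b[0])
    for b in best[:4]:print(b)
E
python3 kin.py
```

```text
(np.float64(3.303396761118208), (-1, -1, -1, -1), [343.472, 545.927, 0.424, 384.433, 0.0, 377.316, -4.677, -0.0, -0.049, 1.526])
(np.float64(3.303396761119954), (-1, -1, -1, -1), [343.472, 545.927, 0.424, 384.433, 0.0, 377.316, -4.677, 0.0, -0.049, 1.526])
(np.float64(3.3033967611230137), (-1, -1, -1, -1), [343.472, 545.927, 0.424, 384.433, -0.0, 377.316, -4.677, -0.0, -0.049, 1.526])
(np.float64(3.3033967614540742), (-1, -1, -1, -1), [343.472, 545.928, 0.423, 384.433, 0.0, 377.316, -4.677, -0.0, -0.049, 1.526])
```

```bash
cat > gen3.py <<'E'
from h import *
from kin import D
J=[((0,0,156.43),np.pi),((0,5.375,-128.38),np.pi/2),((0,-210.38,-6.375),-np.pi/2),((0,6.375,-210.38),np.pi/2),((0,-208.43,-6.375),-np.pi/2),((0,.175,-105.93),np.pi/2),((0,-105.93,-.175),-np.pi/2)]
def fk(q,tz,o7):
    A=R.identity();x=np.zeros(3)
    for (o,r),t in zip(J,q):
        x=x+A.apply(o);A=A*R.from_euler('x',r)*R.from_euler('z',t)
    x=x+A.apply([0,0,-61.525]);A=A*R.from_euler('x',np.pi)*R.from_euler('z',o7)
    return x+A.apply([0,0,tz]),A
if __name__=="__main__":
    s=ctrl.read_state();D.append((s["qpos"],s["eef_pos"],s["tool_rot"]))
    for q,x,r in D:
        X,A=fk(q,0,np.pi/2);Rm=R.from_euler('xyz',r);print((Rm.inv().apply(np.array(x)-X)).round(1),(Rm.inv()*A).as_rotvec().round(3))
E
python3 gen3.py
```

```text
[  3.3 137.9  87.4] [ 0. -0.  0.]
[102.6 -16.2  68.1] [0.001 0.003 0.002]
[110.4 -14.2  97. ] [ 0. -0.  0.]
[ 96.2 -11.2  69. ] [ 0.002  0.003 -0.009]
[158.9  27.3 165.3] [ 0. -0. -0.]
```

```bash
cat >> gen3.py <<'E'
def rots(q):
    A=R.identity();o=[]
    for (_,r),t in zip(J,q):
        o.append(A);A=A*R.from_euler('x',r)*R.from_euler('z',t)
    return o,A
# unknown: h(base z), L1 , L2, L3, lateral
def rowsM(q):
    o,A=rots(q)
    c=[np.array([0,0,1.]),o[2].apply([0,-1,0]),o[4].apply([0,-1,0]),A.apply([0,0,-1]),o[1].apply([0,1,0]),o[2].apply([0,0,-1])]
    return np.array(c).T
if __name__=="__main__":
    W=[];Y=[]
    for k,(q,x,r) in enumerate(D):
        w=1 if k in(0,2,4) else .3
        W.append(rowsM(q)*w);Y.append(np.array(x)*w)
    Wm=np.vstack(W+[np.eye(6)[4:]*.1]);Ym=np.r_[np.concatenate(Y),0,1.2]
    p=np.linalg.lstsq(Wm,Ym,rcond=None)[0];print(p)
    for q,x,r in D:print((rowsM(q)@p-x).round(1))
    print(np.linalg.svd(Wm)[1])
E
python3 gen3.py|tail -9
```

```text
[158.9  27.3 165.3] [ 0. -0. -0.]
[344.13737619 559.87816767 382.76884239 391.27240088   8.09773148
  20.09773148]
[ 0.4 -1.4 -1.9]
[ 0.3 -2.3  2. ]
[-0.9 -0.2 -1.5]
[-0.5  4.2 -2.1]
[-1.1  0.9  3.4]
[3.14385552 2.52689087 1.607042   0.43366306 0.22438222 0.1       ]
```

```bash
cat > ik.py <<'E'
from gen3 import *
from scipy.optimize import least_squares
p=np.array([344.1,559.9,382.8,391.3,8.1,20.1])
lo=np.array([-3.06,-.37,-1.25,.18,-1.1,.23,-2.94]);hi=np.array([3.06,2.12,1.32,2.47,4.24,1.98,2.94])
def FK(q):
    return rowsM(q)@p, rots(q)[1]*R.from_euler('x',np.pi)*R.from_euler('z',np.pi/2)
u=np.array([.686,-.171,.707]);u/=np.linalg.norm(u)
R1=R.from_euler('xyz',[np.pi,-np.pi/4,-.243])
P0=np.array([540,-294.5,50])
def target(along,phi,psi=0):
    # psi: sag pitch about tool y
    A=R.from_rotvec(u*phi)*R1
    return P0+u*along+A.apply([0,0,53.4]),A
def solve(x,A,q0,reg=.02):
    def f(q):
        X,B=FK(q);return np.r_[(X-x)/10,(B*A.inv()).as_rotvec()*20,reg*(q-q0)]
    r=least_squares(f,np.clip(q0,lo+1e-3,hi-1e-3),bounds=(lo,hi));X,B=FK(r.x)
    return r.x,np.linalg.norm(X-x),np.linalg.norm((B*A.inv()).as_rotvec())
if __name__=="__main__":
    q0=ctrl.read_state()["qpos"]
    for al in(215,95):
        for ph in(-60,-45,-30,-15,0,15,30,45,60):
            x,A=target(al,np.radians(ph));q,e,r=solve(x,A,q0)
            print(al,ph,q.round(2),e.round(1),r.round(3),"maxdq",np.abs(q-q0).max().round(2))
E
python3 ik.py
```

```text
215 -60 [-0.56  1.26  1.06  1.73  0.6   0.42 -2.94] 0.0 0.0 maxdq 1.55
215 -45 [-0.49  1.08  0.97  1.81  0.75  0.23 -2.94] 3.8 0.07 maxdq 1.47
215 -30 [-0.21  0.8   0.61  1.82  1.06  0.23 -2.94] 8.7 0.162 maxdq 1.1
215 -15 [ 0.39  0.66 -0.08  1.82  1.45  0.23 -2.94] 9.3 0.172 maxdq 0.78
215 0 [ 1.17  1.09 -1.25  1.92  2.05  0.75 -2.94] 0.2 0.004 maxdq 1.28
215 15 [ 1.22  1.01 -1.05  1.83  1.69  0.23 -2.56] 0.0 0.0 maxdq 0.92
215 30 [ 1.34  1.23 -1.25  1.66  0.72  0.39 -1.41] 0.0 0.0 maxdq 0.76
215 45 [ 1.34  1.33 -1.25  1.45  0.21  0.66 -0.84] 0.0 0.0 maxdq 1.33
215 60 [ 1.28  1.44 -1.25  1.2   0.03  1.02 -0.64] 0.0 0.0 maxdq 1.53
95 -60 [-0.67  1.46  1.12  1.92  0.39  0.23 -2.94] 1.1 0.019 maxdq 1.61
95 -45 [-0.57  1.22  0.97  1.9   0.58  0.23 -2.94] 10.6 0.189 maxdq 1.47
95 -30 [-0.27  0.89  0.63  1.91  0.95  0.23 -2.94] 17.1 0.307 maxdq 1.12
95 -15 [ 0.49  0.71 -0.17  1.93  1.49  0.23 -2.94] 17.9 0.321 maxdq 0.78
95 0 [ 1.27  1.22 -1.25  2.08  2.19  0.79 -2.94] 5.7 0.096 maxdq 1.42
95 15 [ 1.39  1.29 -1.25  2.05  2.18  0.52 -2.82] 0.0 0.0 maxdq 1.41
95 30 [ 1.29  1.09 -0.79  1.88 -1.1   0.23  0.4 ] 0.1 0.002 maxdq 2.57
95 45 [ 1.47  1.45 -1.25  1.66  0.38  0.55 -0.85] 0.0 0.0 maxdq 1.31
95 60 [ 1.42  1.55 -1.25  1.41  0.15  0.9  -0.59] 0.0 0.0 maxdq 1.57
```

```bash
cat > ik2.py <<'E'
from ik import *
def solvem(x,A,starts,m=.1):
    best=None
    for q0 in starts:
        def f(q):
            X,B=FK(q);mid=(lo+hi)/2;n=(q-mid)/(hi-lo)*2
            return np.r_[(X-x)/5,(B*A.inv()).as_rotvec()*40,.3*np.maximum(0,np.abs(n)-.8)/.2]
        r=least_squares(f,np.clip(q0,lo+1e-3,hi-1e-3),bounds=(lo,hi));X,B=FK(r.x)
        e=np.linalg.norm(X-x);er=np.linalg.norm((B*A.inv()).as_rotvec());mg=np.minimum(r.x-lo,hi-r.x).min()
        sc=mg-e*.1-er*10
        if best is None or sc>best[0]: best=(sc,r.x,e,er,mg)
    return best
rng=np.random.default_rng(0);S=[lo+(hi-lo)*rng.random(7) for _ in range(25)]
if __name__=="__main__":
    for flip in(0,1):
      for dl in(0,15,30):
        for ph in(-45,-20,0,20,45,70):
            o=[]
            for al in(215,95):
                A=R.from_rotvec(u*np.radians(ph))*R1*R.from_euler('y',np.radians(dl))
                if flip: A=A*R.from_euler('z',np.pi)
                x=P0+u*al+A.apply([0,0,53.4])
                b=solvem(x,A,S[:12]);o.append((b[4].round(2),b[2].round(1),b[3].round(2),b[1].round(2).tolist()))
            print(flip,dl,ph,A.apply([0,0,1]).round(2),o)
E
time python3 ik2.py
```

```text
0 0 -45 [ 0.31 -0.81 -0.5 ] [(np.float64(0.17), np.float64(0.0), np.float64(0.0), [-0.37, 0.96, 0.71, 1.88, 1.57, 0.4, 2.61]), (np.float64(0.4), np.float64(0.0), np.float64(0.0), [0.11, 0.96, -0.13, 2.07, 1.9, 1.1, 2.35])]
0 0 -20 [ 0.56 -0.49 -0.66] [(np.float64(0.26), np.float64(0.0), np.float64(0.0), [0.29, 0.7, -0.04, 2.0, 2.33, 0.49, 2.35]), (np.float64(0.25), np.float64(0.0), np.float64(0.0), [0.59, 0.89, -0.48, 2.22, 2.43, 0.97, 2.35])]
0 0 0 [ 0.69 -0.17 -0.71] [(np.float64(0.15), np.float64(0.0), np.float64(0.0), [0.41, 0.68, 0.11, 1.98, 3.82, 0.38, 1.06]), (np.float64(0.28), np.float64(0.0), np.float64(0.0), [0.82, 0.85, -0.43, 2.19, 3.08, 0.6, 2.04])]
0 0 20 [ 0.73  0.17 -0.66] [(np.float64(0.05), np.float64(0.0), np.float64(0.0), [1.3, 1.13, -1.2, 1.78, 1.36, 0.31, -2.13]), (np.float64(0.07), np.float64(0.0), np.float64(0.0), [1.09, 0.93, -0.54, 2.02, 4.17, 0.35, 1.25])]
0 0 45 [ 0.66  0.57 -0.5 ] [(np.float64(0.47), np.float64(0.0), np.float64(0.0), [1.19, 1.11, -0.78, 1.47, -0.57, 0.72, -0.24]), (np.float64(0.35), np.float64(0.0), np.float64(0.0), [1.32, 1.21, -0.82, 1.
[... 6387 characters left out ...]
] [(np.float64(0.29), np.float64(0.0), np.float64(0.0), [1.31, 1.26, -0.96, 2.02, 3.71, 0.65, -1.11]), (np.float64(0.26), np.float64(0.0), np.float64(0.0), [1.47, 1.51, -0.99, 2.15, 3.71, 0.69, -0.79])]
1 30 45 [ 0.91  0.4  -0.08] [(np.float64(0.03), np.float64(0.0), np.float64(0.0), [0.52, 1.18, 0.53, 1.79, 4.21, 1.83, -2.51]), (np.float64(0.04), np.float64(0.0), np.float64(0.0), [1.58, 1.65, -1.11, 1.84, -1.06, 0.35, -2.37])]
1 30 70 [0.74 0.65 0.14] [(np.float64(0.0), np.float64(0.0), np.float64(0.0), [1.26, 1.47, -0.81, 1.37, -1.01, 1.11, -2.94]), (np.float64(0.09), np.float64(0.0), np.float64(0.0), [1.4, 1.61, -0.85, 1.48, -0.84, 1.04, -2.85])]
real	4m57.673s
user	4m55.263s
sys	0m0.209s
```

Good news: the bottle is symmetric, so I can roll the tool about its axis. With φ ≈ +45° the pose is reachable with good joint margins and no regrasp. I'll compute that move.

```bash
cat > go.py <<'E'
from ik import *
import sys
al,ph=float(sys.argv[1]),np.radians(float(sys.argv[2]));n=int(sys.argv[3])
off=np.array([float(v) for v in sys.argv[4].split(",")]) if len(sys.argv)>4 else 0
s=ctrl.read_state();x,A=target(al,ph);x=x+off
B=R.from_euler('xyz',s["tool_rot"]);rv=(A*B.inv()).as_rotvec();dx=x-s["eef_pos"]
print("q",s["qpos"].round(2),"target",x.round(1),A.as_euler('xyz').round(3));print("d",dx.round(1),rv.round(3),"per row",(dx/n).round(1),(rv/n).round(4))
E
python3 go.py 240 45 14
```

```text
q [ 0.65  0.47 -0.49  1.9   0.77  0.31 -2.16] target [ 739.7 -305.3  193. ] [-2.356 -0.786 -0.243]
d [ 61.  -67.5 -68.1] [ 0.6  -0.32  0.46] per row [ 4.4 -4.8 -4.9] [ 0.0428 -0.0228  0.0329]
```

Emit:
step_arm:
  deltas:
    - [[0,5,-4,0,0.043,-0.023,0.033],[0,5,-4,0,0.043,-0.023,0.033],[0,5,-4,0,0.043,-0.023,0.033],[0,5,-4,0,0.043,-0.023,0.033],[0,5,-4,0,0.043,-0.023,0.033],[0,5,-4,0,0.043,-0.023,0.033],[0,5,-4,0,0.043,-0.023,0.033]]

```text
clock: 9.35
eef_pos: [715.0, -261.3, 263.5]
tool_rot: [-2.795, -0.696, -0.17]
force: [0.3, 0.7, -1.8]
width: 49.1
```

```bash
python3 go.py 240 45 8
```

```text
q [ 1.24  0.86 -1.17  1.74  0.58  0.41 -1.59] target [ 739.7 -305.3  193. ] [-2.356 -0.786 -0.243]
d [ 24.7 -44.1 -70.4] [ 0.298 -0.152  0.223] per row [ 3.1 -5.5 -8.8] [ 0.0373 -0.0191  0.0279]
```

Emit:
step_arm:
  deltas:
    - [[0,2,-4,-5,0.037,-0.019,0.028],[0,2,-4,-5,0.037,-0.019,0.028],[0,2,-4,-5,0.037,-0.019,0.028],[0,3,-5,-5,0.037,-0.019,0.028]]

```text
clock: 9.68
eef_pos: [724.1, -277.6, 242.5]
tool_rot: [-2.581, -0.743, -0.198]
force: [0.6, -0.0, -1.9]
width: 49.0
```

```bash
python3 go.py 240 45 5
```

```text
q [ 1.31  1.05 -1.23  1.62  0.33  0.51 -1.18] target [ 739.7 -305.3  193. ] [-2.356 -0.786 -0.243]
d [ 15.6 -27.7 -49.4] [ 0.149 -0.077  0.11 ] per row [ 3.1 -5.5 -9.9] [ 0.0298 -0.0155  0.0221]
```

Emit:
step_arm:
  deltas:
    - [[0,3,-5,-10,0.03,-0.015,0.022],[0,3,-5,-10,0.03,-0.015,0.022],[0,3,-6,-10,0.03,-0.015,0.022],[0,3,-6,-10,0.03,-0.015,0.022],[0,3,-6,-9,0.029,-0.016,0.022],[0,0,0,0,0,0,0]]

```text
clock: 10.18
eef_pos: [739.1, -309.4, 188.1]
tool_rot: [-2.359, -0.779, -0.249]
force: [-0.1, -0.6, -2.6]
width: 49.1
```

```bash
python3 look.py 7; python3 go.py 240 45 5
```

```text
10.1833 [ 739.1 -309.4  188.1] [-2.359 -0.779 -0.249] [-0.1 -0.6 -2.6] [-0.79  0.88  0.04] 49.05893368850038 [ 1.31  1.27 -1.23  1.42  0.14  0.69 -0.83]
axis tool [1.    0.002 0.001] pt [  0.   -0.2 -53.9] rms 0.45 base t [43.9 44.  44.3] 12418
axis [ 0.691 -0.176  0.701] origin [ 703.  -339.3  214.7]
along 235.9 lateral [ 1.2 -4.5 -2.1] mouth lateral [ 0.7 -4.  -1.6] angle 1.1
q [ 1.31  1.27 -1.23  1.43  0.14  0.69 -0.84] target [ 739.7 -305.3  193. ] [-2.356 -0.786 -0.243]
d [ 0.1  0.8 -0.6] [ 0.001 -0.004  0.004] per row [ 0.   0.2 -0.1] [ 0.0003 -0.0007  0.0008]
```

View pics/s7.png

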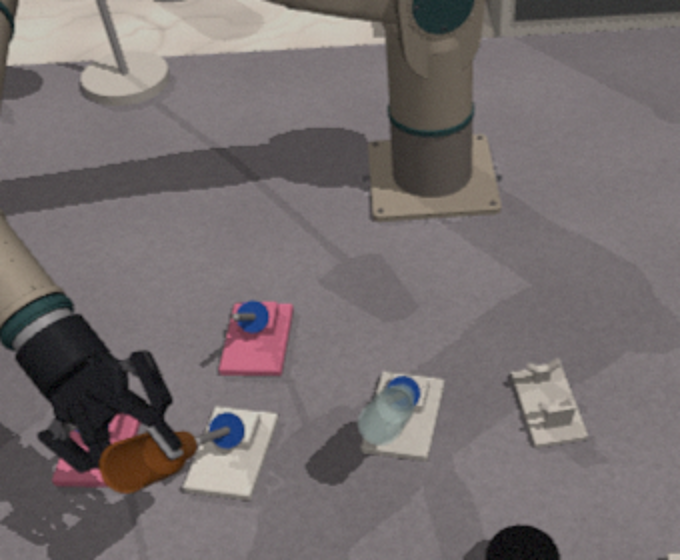

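View pics/w7.png

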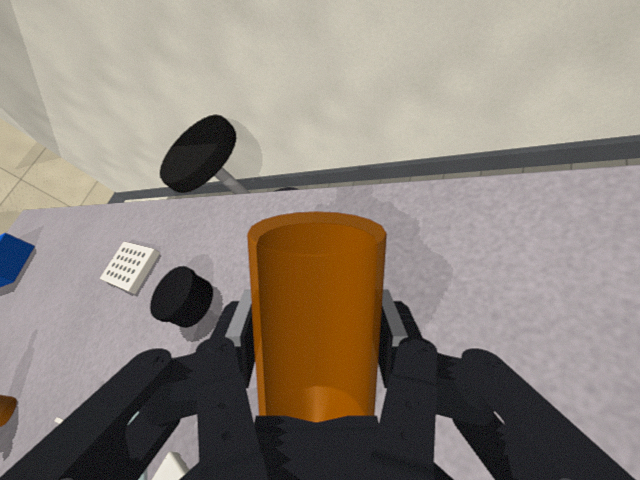

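The scene view shows the bottle mouth at (190,445), lined up with the rod tip at (200,440). I'll check alignment independently with the scene and top cameras.

```bash
cat > al.py <<'E'
from h import *
from scipy.optimize import least_squares
import sys
u=np.array([.686,-.171,.707]);P0=np.array([540,-294.5,50])
def run(k,al):
  for n,pc in(("scene",np.array([541.9,-294.5,50])),("top",np.array([538.1,-293.6,50]))):
    im,d=ctrl.get_image(n);cv2.imwrite(f"pics/{n}{k}.png",im[:,:,::-1]);np.savez(f"{n}{k}.npz",im=im,d=d)
    P=pts(n,d);hsv=cv2.cvtColor(im,cv2.COLOR_RGB2HSV);o=P0+u*al
    m=(d>0)&(hsv[...,0]<18)&(hsv[...,1]>130)&(np.linalg.norm(P-o,axis=-1)<115)
    m=cv2.erode(m.astype(np.uint8),np.ones((2,2)))>0
    q=P[m];t=(q-o)@u;b=q[(t>-38)&(t<40)]
    if len(b)<40:print(n,"few",len(b));continue
    # direction fixed to tool-known axis u, solve the lateral shift
    e1=np.array([-u[1],u[0],0]);e1/=np.linalg.norm(e1);e2=np.cross(u,e1)
    g=lambda v:np.linalg.norm(np.cross(b-o-v[0]*e1-v[1]*e2,u),axis=1)-25
    r=least_squares(g,[0,0],loss="soft_l1");c=o+r.x[0]*e1+r.x[1]*e2
    v=c-pc;lat=v-(v@u)*u
    print(n,len(b),"rms",g(r.x).std().round(2),"lateral of bottle vs peg in this camera: side",(lat@e1).round(1),"up",(lat@e2).round(1),"t range",np.percentile(t,[1,99]).round(1),"e1",e1.round(2),"e2",e2.round(2))
run(sys.argv[1],float(sys.argv[2]))
E
python3 al.py 8 240
```

```text
scene 213 rms 0.62 lateral of bottle vs peg in this camera: side -0.0 up 0.5 t range [-83.5  46.8] e1 [0.24 0.97 0.  ] e2 [-0.69  0.17  0.71]
top 403 rms 5.91 lateral of bottle vs peg in this camera: side 2.7 up -0.5 t range [-89.8  45.9] e1 [0.24 0.97 0.  ] e2 [-0.69  0.17  0.71]
```

View pics/top8.png

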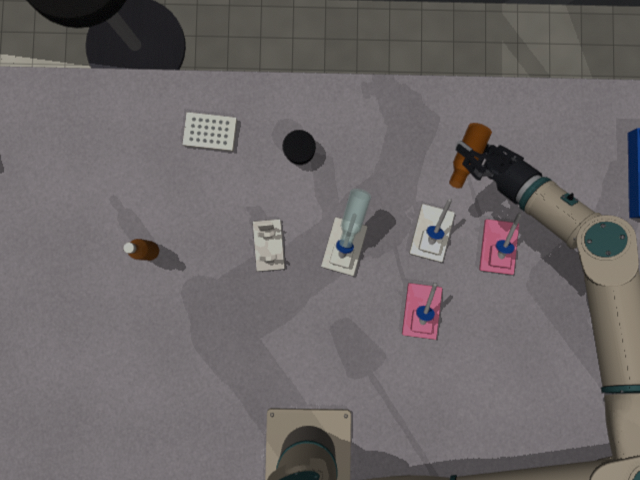

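Both views agree the axes match within about 2 mm laterally, against 8 mm of play. The top view shows the bottle at (472,155), in line with the rod at (447,203). Inserting.

Emit:
step_arm:
  deltas:
    - [[0,-7.5,1.9,-7.7,0,0,0],[0,-7.5,1.9,-7.7,0,0,0],[0,-7.5,1.9,-7.7,0,0,0],[0,-7.5,1.9,-7.7,0,0,0],[0,-7.5,1.9,-7.7,0,0,0],[0,0,0,0,0,0,0]]

```text
clock: 10.88
eef_pos: [699.1, -298.8, 153.0]
tool_rot: [-2.359, -0.781, -0.247]
force: [-0.1, -0.6, -1.8]
width: 48.8
```

```bash
python3 go.py 105 45 8; python3 al.py 9 185;python3 - <<'E'
import cv2
a=cv2.imread('pics/scene9.png')[180:320,120:280];b=cv2.imread('pics/top9.png')[110:270,380:540]
cv2.imwrite('pics/c9.png',cv2.hconcat([cv2.resize(a,(400,350)),cv2.resize(b,(350,350))]))
E
```

```text
q [ 1.38  1.3  -1.22  1.54  0.16  0.61 -0.8 ] target [ 647.1 -282.2   97.6] [-2.356 -0.786 -0.243]
d [-52.1  16.6 -55.4] [ 0.001 -0.005  0.006] per row [-6.5  2.1 -6.9] [ 0.0001 -0.0007  0.0007]
scene 304 rms 5.16 lateral of bottle vs peg in this camera: side -2.7 up 0.4 t range [-84.6  44.1] e1 [0.24 0.97 0.  ] e2 [-0.69  0.17  0.71]
top 377 rms 6.08 lateral of bottle vs peg in this camera: side -0.7 up -1.4 t range [-92.2  43.9] e1 [0.24 0.97 0.  ] e2 [-0.69  0.17  0.71]
```

View pics/c9.png

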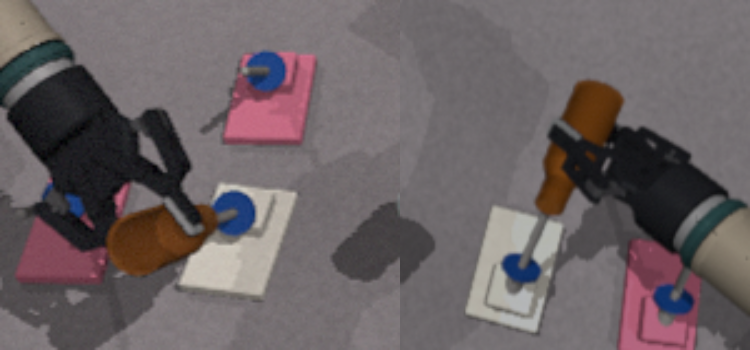

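The rod tip is entering the mouth in both views, with no contact force. Continuing.

Emit:
step_arm:
  deltas:
    - [[0,-7.5,2.3,-8,0,0,0],[0,-7.5,2.3,-8,0,0,0],[0,-7.5,2.3,-8,0,0,0],[0,-7.5,2.3,-8,0,0,0],[0,-7.5,2.3,-8,0,0,0],[0,-7.5,2.3,-8,0,0,0],[0,-5,1.5,-5,0,0,0],[0,0,0,0,0,0,0]]

```text
clock: 11.65
eef_pos: [650.2, -283.2, 101.2]
tool_rot: [-2.358, -0.783, -0.247]
force: [-0.2, -0.6, -1.0]
width: 48.9
```

```bash
python3 go.py 95 45 4; python3 al.py 10 107;python3 - <<'E'
import cv2
from h import *
s=ctrl.read_state();print(s["force"],s["torque"])
a=cv2.imread('pics/scene10.png')[180:320,120:280];b=cv2.imread('pics/top10.png')[110:270,380:540]
cv2.imwrite('pics/c10.png',cv2.hconcat([cv2.resize(a,(400,350)),cv2.resize(b,(350,350))]))
E
```

```text
q [ 1.45  1.36 -1.19  1.67  0.2   0.52 -0.75] target [ 640.2 -280.5   90.5] [-2.356 -0.786 -0.243]
d [-10.    2.7 -10.7] [ 0.001 -0.004  0.006] per row [-2.5  0.7 -2.7] [ 0.0002 -0.0009  0.0014]
scene 128 rms 0.64 lateral of bottle vs peg in this camera: side 0.7 up 0.6 t range [-77.7  49.6] e1 [0.24 0.97 0.  ] e2 [-0.69  0.17  0.71]
top 295 rms 6.27 lateral of bottle vs peg in this camera: side 2.8 up -1.9 t range [-87.1  48.7] e1 [0.24 0.97 0.  ] e2 [-0.69  0.17  0.71]
[-0.49869384 -0.04881262 -1.05899338] [-0.71280165  0.81239243 -0.03548874]
```

View pics/c10.png

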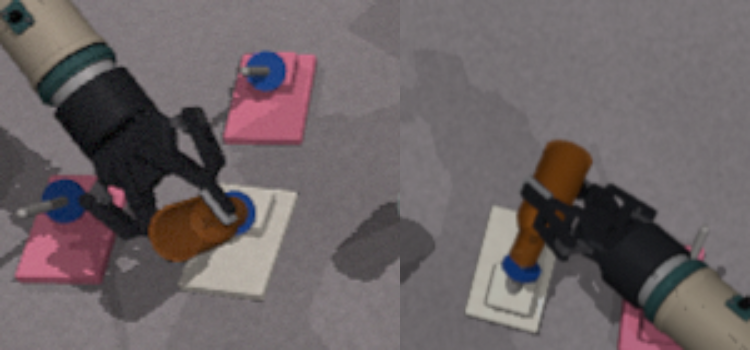

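Emit:
step_arm:
  deltas:
    - [[0,-2,0.5,-2,0,0,0],[0,-2,0.5,-2,0,0,0],[0,-2,0.5,-2,0,0,0],[0,-1.5,0.4,-1.5,0,0,0],[0,0,0,0,0,0,0]]

```text
clock: 12.17
eef_pos: [644.2, -281.6, 95.4]
tool_rot: [-2.36, -0.785, -0.246]
force: [-0.2, 0.1, -2.2]
width: 49.1
```

Emit:
step_arm:
  deltas:
    - [[0,-1.5,0.4,-1.5,0,0,0],[0,-1.5,0.4,-1.5,0,0,0],[0,0,0,0,0,0,0]]

```text
clock: 12.42
eef_pos: [642.2, -281.3, 93.7]
tool_rot: [-2.359, -0.787, -0.248]
force: [1.6, -0.2, 0.5]
width: 49.0
```

Emit:
step_arm:
  deltas:
    - [[0,-1.5,0.4,-1.5,0,0,0],[0,0,0,0,0,0,0]]

```text
clock: 12.58
eef_pos: [642.1, -281.3, 93.8]
tool_rot: [-2.358, -0.79, -0.25]
force: [4.3, -0.2, 3.5]
width: 48.8
```

Emit:
step_arm:
  deltas:
    - [[0,-1.5,0.4,-1.5,0,0,0],[0,0,0,0,0,0,0]]

```text
clock: 12.75
eef_pos: [642.1, -281.5, 94.0]
tool_rot: [-2.357, -0.792, -0.253]
force: [8.8, -0.9, 5.9]
width: 48.8
```

Contact with the collar: the force along the peg axis has risen to about 12 N and motion has stopped at the expected depth. I'll check visually before release.

```bash
python3 al.py 11 97; python3 - <<'E'
import cv2
a=cv2.imread('pics/scene11.png')[200:290,140:260];b=cv2.imread('pics/top11.png')[150:260,390:500]
cv2.imwrite('pics/c11.png',cv2.hconcat([cv2.resize(a,(466,350)),cv2.resize(b,(334,350))]))
E
```

```text
scene 116 rms 0.59 lateral of bottle vs peg in this camera: side 0.6 up 1.4 t range [-78.9  48.3] e1 [0.24 0.97 0.  ] e2 [-0.69  0.17  0.71]
top 303 rms 6.16 lateral of bottle vs peg in this camera: side 2.5 up -0.7 t range [-89.2  45.8] e1 [0.24 0.97 0.  ] e2 [-0.69  0.17  0.71]
```

View pics/c11.png

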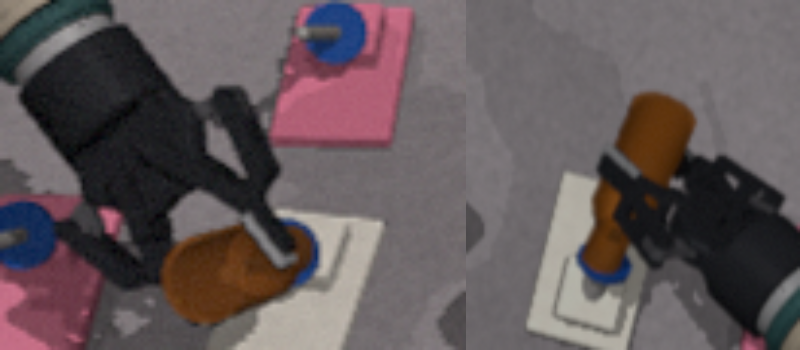

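Emit:
step_arm:
  deltas:
    - [[0,1.5,-0.4,1.5,0,0,0],[0.7,0,0,0,0,0,0],[0.7,0,0,0,0,0,0],[0.8,0,0,0,0,0,0],[0.9,0,0,0,0,0,0],[1,0,0,0,0,0,0],[1,0,0,0,0,0,0],[1,0,0,0,0,0,0],[1,0,0,0,0,0,0],[1,0,0,0,0,0,0]]

```text
clock: 13.68
eef_pos: [640.1, -280.5, 91.4]
tool_rot: [-2.36, -0.785, -0.246]
force: [0.0, 0.4, 0.5]
width: 84.9
```

```bash
python3 look.py 12; python3 go.py 97 45 4;python3 - <<'E'
import cv2
a=cv2.imread('pics/w12.png');b=cv2.imread('pics/s12.png')[300:500,0:300]
cv2.imwrite('pics/c12.png',cv2.hconcat([cv2.resize(a,(400,300)),cv2.resize(b,(400,300))]))
E
```

```text
13.6833 [ 640.1 -280.5   91.4] [-2.36  -0.785 -0.246] [0.  0.4 0.5] [-0.61  0.66  0.05] 84.94755477584027 [ 1.46  1.37 -1.19  1.69  0.21  0.5  -0.74]
axis tool [0.981 0.168 0.101] pt [  0.   13.6 -41. ] rms 0.52 base t [48.  48.  48.2] 10773
axis [ 0.791 -0.249  0.559] origin [ 619.7 -315.2  106.9]
along 98.5 lateral [ 12.2  -3.9 -12.7] mouth lateral [0.9 3.8 0. ] angle 11.4
q [ 1.46  1.37 -1.19  1.69  0.21  0.5  -0.74] target [ 641.6 -280.9   91.9] [-2.356 -0.786 -0.243]
d [ 1.5 -0.4  0.5] [ 0.003 -0.001  0.006] per row [ 0.4 -0.1  0.1] [ 0.0006 -0.0003  0.0015]
```

View pics/c12.png

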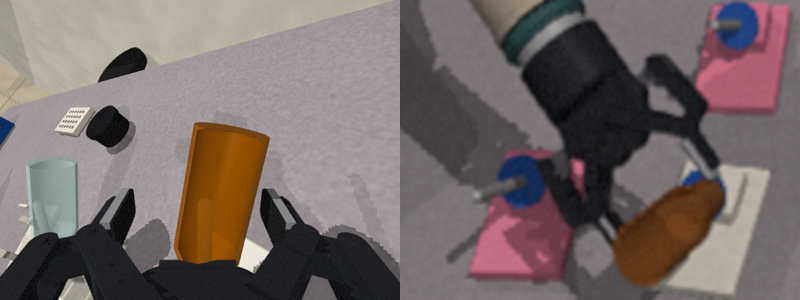

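The bottle has sagged ~11° and rests free, nearest the right-hand pad. I'll shift the tool sideways to centre the fingers around it, then withdraw along the tool axis.

```bash
python3 - <<'E'
from h import *
s=ctrl.read_state();M=R.from_euler('xyz',s["tool_rot"]).as_matrix();print(M.round(3));print("lower fingertip back",s["eef_pos"]+M@[0,57,-35],s["eef_pos"]+M@[11,57,-35],s["eef_pos"]+M@[-11,57,-35])
E
```

```text
[[ 0.686  0.31   0.659]
 [-0.173 -0.81   0.561]
 [ 0.707 -0.498 -0.502]]
lower fingertip back [ 634.73441965 -346.28913012   80.61532748] [ 642.27639293 -348.18710315   88.39455221] [ 627.19244637 -344.39115709   72.83610275]
```

Emit:
step_arm:
  deltas:
    - [[1,1.5,-4,-2.5,0,0,0],[1,1.5,-4,-2.5,0,0,0],[1,0,0,0,0,0,0],[1,-5,-4.2,3.8,0,0,0],[1,-7,-6,5.4,0,0,0],[1,-7,-6,5.4,0,0,0],[1,-10,-8.5,7.6,0,0,0],[1,-10,-8.5,7.6,0,0,0],[1,-10,-8.5,7.6,0,0,0]]

```text
clock: 14.53
eef_pos: [592.9, -331.8, 125.0]
tool_rot: [-2.361, -0.786, -0.247]
force: [0.0, 0.0, 0.4]
width: 85.3
```

```bash
python3 - <<'E'
from h import *
s=ctrl.read_state();print(s["clock"],s["eef_pos"].round(1),s["tool_rot"].round(3),s["force"].round(1),s["qpos"].round(2))
im,d=ctrl.get_image("scene");a=im[180:320,100:280,::-1];im,d=ctrl.get_image("wrist");b=im[:,:,::-1]
cv2.imwrite("pics/c13.png",cv2.hconcat([cv2.resize(a,(400,310)),cv2.resize(b,(400,310))]))
E
```

```text
14.5333 [ 592.9 -331.8  125. ] [-2.361 -0.786 -0.247] [0.  0.  0.4] [ 1.57  1.33 -1.21  1.66  0.16  0.65 -0.68]
```

View pics/c13.png

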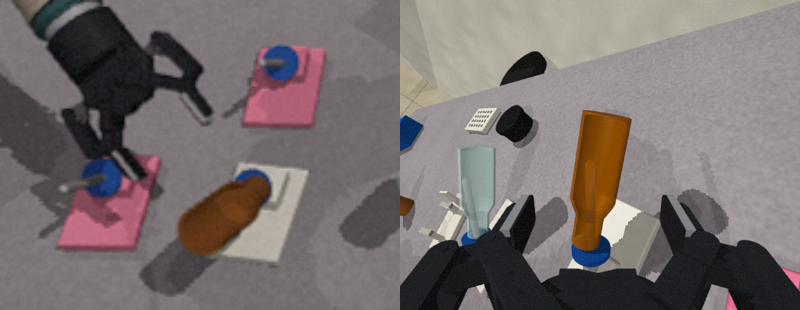

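The bottle hangs on the peg with its mouth on the blue collar (wrist crop (590,250)), and the fingers are clear. I'm raising the arm and doing a final check.

Emit:
step_arm:
  deltas:
    - [[1,-6,-3,12,0,0,0],[1,-8,-3,18,0,0,0],[1,-8,-3,20,0,0,0],[1,-8,-3,20,0,0,0],[1,-8,-3,20,0,0,0],[1,-8,-3,20,0,0,0],[1,0,0,0,0,0,0],[1,0,0,0,0,0,0]]

```text
clock: 15.3
eef_pos: [548.1, -348.3, 235.1]
tool_rot: [-2.363, -0.787, -0.244]
force: [0.2, -0.4, -0.5]
width: 85.3
```

```bash
python3 - <<'E'
from h import *
s=ctrl.read_state();print(s["clock"],s["eef_pos"].round(1),s["force"].round(1),s["qpos"].round(2))
ims=[]
from scipy.optimize import least_squares
for n in("scene","top"):
    im,d=ctrl.get_image(n);z=np.load(n+"0.npz")
    hsv=cv2.cvtColor(im,cv2.COLOR_RGB2HSV);P=pts(n,d);P_=pts(n,z["d"])
    # movement of the others
    for nm,(x,y,r) in dict(clear=(560,-95,80),capped=(490,395,60)).items():
        m=(np.hypot(P_[...,0]-x,P_[...,1]-y)<r)&(P_[...,2]>15)&(z["d"]>0)
        print(n,nm,"depth change median/95%",np.median(np.abs(d-z["d"])[m]).round(2),np.percentile(np.abs(d-z["d"])[m],95).round(1),m.sum())
    m=(d>0)&(hsv[...,0]<18)&(hsv[...,1]>130)&(np.hypot(P[...,0]-610,P[...,1]+312)<110)&(P[...,2]>20)
    q=P[m]
    def f(v):
        a=np.array([v[0],v[1],1]);a/=np.linalg.norm(a);o=np.array([v[2],v[3],107])
        t=(q-o)@a;r=np.linalg.norm(np.cross(q-o,a),axis=1)
        return np.where(t>-43,r-25,np.where(t<-65,r-16,0))
    r=least_squares(f,[1.4,-.4,620,-315],loss="soft_l1");a=np.array([r.x[0],r.x[1],1]);a/=np.linalg.norm(a);o=np.r_[r.x[2:],107];t=(q-o)@a;lo_,hi_=np.percentile(t,[.5,99.5])
    print(n,len(q),"axis",a.round(3),"elev",np.degrees(np.arcsin(a[2])).round(1),"len",(hi_-lo_).round(1),"mouth",(o+a*(hi_-140)).round(1),"mouth seen",(o+a*lo_).round(1))
    ims.append(cv2.resize(im[180:320,100:280] if n=="scene" else im[130:290,320:540],(400,310)))
cv2.imwrite("pics/c14.png",cv2.hconcat(ims)[:,:,::-1])
E
```

```text
15.3 [ 548.1 -348.3  235.1] [ 0.2 -0.4 -0.5] [ 1.65  1.14 -1.23  1.66 -0.03  0.78 -0.63]
scene clear depth change median/95% 2.04 5.7 789
scene capped depth change median/95% 2.12 6.4 721
scene 829 axis [ 0.794 -0.246  0.556] elev 33.8 len 136.2 mouth [ 548.7 -291.4   54.5] mouth seen [ 551.7 -292.3   56.6]
top clear depth change median/95% 2.19 6.8 1411
top capped depth change median/95% 2.04 6.4 583
top 1069 axis [ 0.796 -0.248  0.552] elev 33.5 len 136.7 mouth [ 545.6 -288.5   53. ] mouth seen [ 548.3 -289.3   54.9]
```

View pics/c14.png

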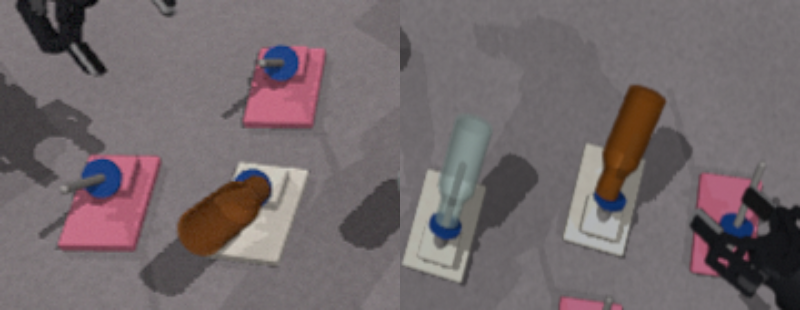

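The two views agree on the pose: axis elevation 33.6°, others unmoved. The mouth centre measures ~6 mm up from the nominal collar point, where the 11° sag alone gives ~3 mm. I'll take a closer look at the seat.

```bash
python3 - <<'E'
from h import *
c=cam("wrist");im,d=ctrl.get_image("wrist");cv2.imwrite("pics/w15.png",im[:,:,::-1])
P=pts("wrist",d,c);hsv=cv2.cvtColor(im,cv2.COLOR_RGB2HSV)
bl=(d>0)&(hsv[...,0]>100)&(hsv[...,0]<130)&(hsv[...,1]>150)&(np.hypot(P[...,0]-540,P[...,1]+295)<45)
q=P[bl];u=np.array([.686,-.171,.707]);P0=np.array([540,-294.5,50])
t=(q-P0)@u;print(len(q),"blue along u pct",np.percentile(t,[2,25,50,75,90,98]).round(1))
am=(d>0)&(hsv[...,0]<18)&(hsv[...,1]>130)&(np.linalg.norm(P-P0,axis=-1)<40)
q=P[am];t=(q-P0)@u;print(len(q),"amber along u pct",np.percentile(t,[0,1,2,5,50]).round(1) if len(q) else 0)
v,w=np.nonzero(bl);print(w.min(),w.max(),v.min(),v.max())
x0,y0=max(0,int(w.mean())-70),max(0,int(v.mean())-70);cv2.imwrite("pics/w15c.png",cv2.resize(im[y0:y0+140,x0:x0+140,::-1],(560,560),interpolation=cv2.INTER_CUBIC))
E
```

```text
734 blue along u pct [-2.4  1.8  2.5  2.9  3.3  3.7]
924 amber along u pct [ 5.5  7.5  8.2  9.5 23.3]
345 388 345 374
```

View pics/w15c.png

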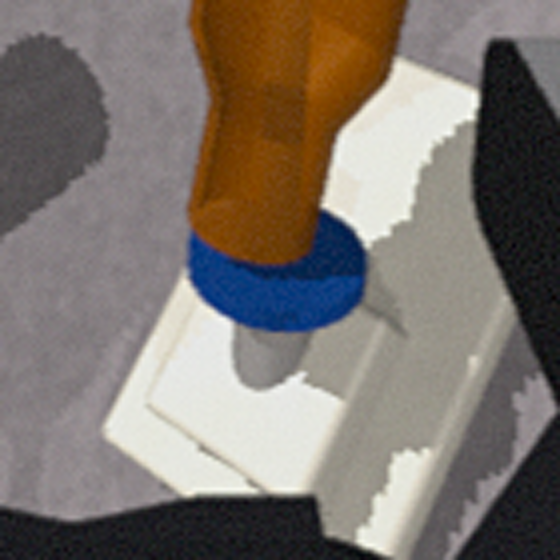

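The wrist close-up puts the collar face 2.6 mm along the peg axis from my nominal point. The mouth centre is therefore ~3.7 mm above the face, which matches the 11° sag with the lower rim on the collar. The bottle is seated, so I'm handing in.

```bash
python3 -c "
from cell import ctrl
print(ctrl.finish_job())"
```

```text
the job is handed in; nothing more can be done
None
```

The open amber bottle is on the empty white-footed peg, neck down with its mouth on the blue collar. I let go, moved the arm clear and handed the job in at about 15.5 s; no verdict was reported.

**Final checks**
- **Seat:** during insertion the mouth met the collar, the force rose to about 11 N and motion stopped. After release, both fixed views put the bottle axis at about 33.6° elevation, a sag of about 11°. The lower rim appears to rest on the collar.
- **Disagreement on the seat:** my first figure put the mouth centre about 6 mm above the collar, where the sag explains about 3 mm. A wrist close-up showed the collar face 2.6 mm further up than I had taken it, leaving about 3.7 mm. That agrees within calibration error.
- **Other bottles:** the clear and capped bottles show no change beyond about 2 mm of depth noise.
- **Robot:** the gripper is clear of everything, with tool force near 0.

**What went wrong on the way**
- **First grasp:** it closed on nothing, on top of the bottle, with about 10 N of contact. Both cameras showed the fingertips about 39 mm further back than the stated TCP and overhang. I corrected for that and the second grasp held.
- **Joint 6:** it was near its range limit when I first turned the bottle. I rolled the tool 45° about the bottle's axis instead, and joint 3 then ran close to its limit (-1.23 against -1.25).

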